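# Load the sprung stage until its pointer stands between the marks

### The arm

A 7-joint arm with a two-finger parallel gripper is mounted at the origin on the work surface. World frame = base frame: x ahead of the robot, y to its left, z up, the work surface at z = 0. Lengths are in m, angles in rad, forces in N, time in s.
With the tool pointing down it reaches from about 0.4 to 0.875 m from the base axis. Payload 19.3 kg.
Tool frame: the origin (TCP) lies midway between the tips of the shut fingers; the grasp point (between the pads) lies 19 mm behind it; z points along the fingers, y is the line along which they close (so a half turn about z gives the same grasp; the last joint's range is limited). The gripper opens to 85 mm and grips with 20 to 120 N. Pads are 22 mm wide; open, the fingers measure 114 mm over their backs; the gripper's body (76 mm by 85 mm) begins 54 mm behind the grasp point. The pads swing forward as they close: fully open they stand 13 mm farther back than shut.
Start: joints at [1.058, 0.521, -0.036, 1.599, 0.021, 1.021, -0.113], TCP at [0.268, -0.565, 0.231] pointing down, gripper open.
Joint ranges: [-2.91, 2.91], [-0.3, 2.13], [-1.5, 1.42], [0.17, 2.43], [-1.26, 4.41], [0.16, 1.93], [-2.52, 2.52]. Speed limits (rad/s): [1.89, 1.89, 2.39, 2.39, 3.01, 3.01, 3.01].

### API

Orientations are given as [roll, pitch, yaw] about the fixed x, y, z axes, in that order (R = Rz(yaw) Ry(pitch) Rx(roll)).
In Python, from workcell import bot gives the robot as it stands.
- The arm moves only by the tool move_arm, never from a script. Its argument "series" is a list of rows, each a list of 3 entries, a list of its own where there are three numbers: the shift along the tool's x, y, z in cm, then the turn, a rotation vector about the tool's x, y, z in rad, then the opening in per cent of the stroke, from 0 (shut) to 100 (fully open). A call has 1 to 20 rows; each row is the pose to reach, as a shift and turn from the pose commanded when the call began, along the tool's axes at that moment; what a row does not reach only later rows make up. A row lasts 1/12 s, in which the tool goes at most 41.7 mm and 7.16 degrees, less where a joint would pass 70% of its speed; a pose out of reach is approached as far as the arm can. A call with a gripper value outside its range is refused whole. The fingers move at their own pace and stop on an object; "squeeze" is the grip in N (left out, the last holds). Time passes only in rows, so rows that repeat a pose let the fingers close. It gives the time, the measured TCP pose, the force, the opening and the grip force at its end, in the units of the state.
- bot.observe(): the state, without advancing time (a new reading comes with each control period).
- bot.grab_frame(name): name is "scene" or "top" or "wrist"; returns (picture, depth): 480x640x3 uint8, red, green, blue; 480x640 float32, m along the optical axis (not along the pixel's ray), 0 where there is no reading.
- bot.camera_params(name): a dict with "fovy" (degrees; the focal length in pixels is half the picture's height over the tangent of half this angle, whatever the lens; pixels are square), "cx", "cy" (the principal point, pixels), "dist_coeffs" ([k1, k2, p1, p2, k3] as OpenCV has them; the pictures are not rectified), "R" (3x3) and "t" (3): a world point X has camera coordinates R X + t; the wrist camera has in their place "tool_from_camera" (4x4, takes a point from camera to tool coordinates, whose origin is the TCP and whose axes are the flange's). Camera axes: x right, y down, z forward; pixel columns grow to the right and rows downward; lengths in m; the calibration is good to about 2 mm. A picture is of the moment at which its call begins: read the wrist's pose just before it. camera_params takes no time and is no camera call.
- bot.job_done(): hands the job in; it is judged then, once.
Trained networks look in the newest picture that a camera, given by its name, has taken for a name from the list of things; names that differ only in an ending like _2 or _b are one class to them, and where a whole thing is asked for, a point or a joint stands for the part that bears it (a point fixed in the world has none). Each returns a list of dicts, best first, with "conf" (0 to 1); they miss things now and then, are a little off and sometimes report something else, mostly with a low value. They report only what shows in the picture. A call takes as long as a camera call. They do not tell look-alikes from the thing itself.
- bot.find_in(camera, thing): "bbox" ([left, top, right, bottom] in pixels, round what is visible of it).
- bot.trace(camera, thing): "mask" (480x640 bool, what is visible of it) and "bbox" ([left, top, right, bottom] in pixels, round what is visible of it).
The state is a dict: "clock": time; "qpos": joint angles; "qd": joint speeds; "joint_efforts": joint torques, N m; "position": TCP position; "tool_rot": TCP orientation; "force": force on the tool from outside, world axes, zero at the start; "moment": the same for the moment, N m; "grip_width": finger opening in m; "finger_force": force on a finger pad.
Only numpy, scipy, OpenCV 4.12 (cv2) and the standard library are available. Lean on these libraries where they do the work, as an engineer would, in place of code of your own. Each camera call takes 0.05 s, during which the arm holds its last target. There are 200 camera calls.

### The job

Load the sprung stage of the spring scale with steel weights until its pointer comes to rest between the two marks on the white plate: the large weight, which has fallen over, must stand on the stage, with just as many of the small weights beside it as are needed. Stand every weight upright on its foot, set it down gently instead of dropping it, and never push the stage down onto its bottom stop. Leave the small weights you do not need standing on the mat and do not disturb anything else.

Things in the scene. Friction and masses are not known exactly. Their poses are not given: they have to be found in the camera images.
- scale: spring scale, fixed to the table, place and turn vary. Origin: centre of its underside below the stage's middle; x points roughly away from the robot, y to its left, z up. Base plate 170 x 360 x 12 mm; 50 mm square column at x = 30, y = 190 mm carries a bridge over the stage. On the far side (x = 87, y = -85 mm) a white upright plate, 70 mm wide, 147 mm high, bears two black marks.
- bridge (a point): point on the bridge's underside, 325 mm above the table, over scale x = 15, y = 0 mm. White bar 50 mm wide (scale x -10 to 40), from scale y -125 to 215 mm; below this point a lens barrel 44 mm across reaches down to 302 mm above the table. A tool pointing straight down does not fit under it: come in from the robot's side leaning back 30 to 50 degrees.
- pan_top (a point): middle of the stage's upper face: flat steel plate 150 mm (x) by 240 mm (y), axes as the scale's. It sinks straight down, never tips; 125 mm above the table when empty.
- pan (a joint): how far the sprung stage has sunk, m: 0 empty, growing downward, bottom stop at 0.085. Spring 163.5 N/m (6 mm per 100 g), well damped, settles within 1 s. A black pointer fixed to the stage moves down the white plate: level with the upper mark at 0.050, with the lower mark at 0.069.
- mat: black rubber mat 240 mm (x) by 420 mm (y), 4 mm thick, fixed. Origin: centre of its underside. The four weights start on it in a row along its y, about 93 mm apart, in any order.
- big_weight: large steel weight: square foot 60 x 60 x 12 mm, plain round stem 20 mm across, 112 mm tall in all; 450 to 750 g. Origin: centre of the foot's underside; z runs up the stem. It starts fallen on the mat, stem pointing away from the robot (along the mat's x within 12 degrees), sloping 11 degrees down to its tip. Bottom-heavy: let go on its foot's edge, leaning up to 20 degrees, it rocks upright.
- small_weight0: a small steel weight standing on the mat: square foot 46 x 46 x 8 mm with a plain round stem, 16 mm across, to a total height of 70 mm. 216 to 264 g. Bottom-heavy like the large one. Origin: centre of the foot's underside; z up the stem.
- small_weight1: a small steel weight standing on the mat: square foot 46 x 46 x 8 mm with a plain round stem, 16 mm across, to a total height of 70 mm. 216 to 264 g. Bottom-heavy like the large one. Origin: centre of the foot's underside; z up the stem.
- small_weight2: a small steel weight standing on the mat: square foot 46 x 46 x 8 mm with a plain round stem, 16 mm across, to a total height of 70 mm. 216 to 264 g. Bottom-heavy like the large one. Origin: centre of the foot's underside; z up the stem.
- ring_gauge: bystander: flat steel ring, 60 mm across, 12 mm high, lying on the mat. Origin: centre of its underside.
- parallel: bystander: flat steel bar 16 x 120 x 12 mm lying on the table beyond the mat. Origin: centre of its underside.
- v_block: bystander: dark steel V-block 50 x 50 x 38 mm on the table. Origin: centre of its underside.
- caliper: bystander: caliper 200 mm long, 13 mm high, lying flat at the back. Origin: centre of its underside.
- cleaner: bystander: white bottle, 60 mm across, 150 mm high. Origin: centre of its underside.
- pin_cup: bystander: open aluminium cup, 70 mm across, 80 mm high. Origin: centre of its underside.
- gauge_case: bystander: wooden case 110 x 170 x 40 mm. Origin: centre of its underside.
Not all that is in view belongs to the job. Leave any blue or yellow look-alike of the big_weight alone.

How it is judged:
By the outcome, as a careful person would: the job done as asked, in the order asked, and still so for the second after the job is handed in, with the robot touching nothing.
It also fails if it takes over 69 s, if anything falls off the work surface, if the arm or the gripper's body presses on something with over 40 N, if the wrist force passes 120 N, or if a joint passes its speed limit or range.

## Working session

There is one attempt and no reset: what is moved stays moved. The work goes in short steps, Python scripts to look and compute and a tool call to move; the robot and the scene stay as the last step left them, time stands still between calls to the robot, and variables do not carry over. Pictures are saved under pics/ and viewed, at most 10 in all, crops included, and the job is handed in when it is done.

Besides the shell and the picture viewer there is one more tool, called as name(argument=value, ...), one argument or row to a line, values as JSON. move_arm: Moves the arm, as the interface text tells. Its arguments: {"type":"object","properties":{"series":{"type":"array"},"squeeze":{"type":"number"}},"required":["series"]}

```bash
ls; mkdir -p pics
cat > h.py <<'E'
import numpy as np, cv2
from workcell import bot
from scipy.spatial.transform import Rotation as Ro
def Rt(o): return Ro.from_euler('xyz',o).as_matrix()
def cam(name):
    p=bot.camera_params(name); f=240/np.tan(np.radians(p['fovy'])/2)
    K=np.array([[f,0,p['cx']],[0,f,p['cy']],[0,0,1]]); d=np.array(p['dist_coeffs'],float)
    if 'R' in p: R=np.array(p['R']);t=np.array(p['t'])
    else:
        s=bot.observe(); T=np.eye(4);T[:3,:3]=Rt(s['tool_rot']);T[:3,3]=s['position']
        M=np.linalg.inv(T@np.array(p['tool_from_camera'])); R=M[:3,:3];t=M[:3,3]
    return K,d,R,t
def pts(c,depth,mask):
    K,d,R,t=c; v,u=np.nonzero(mask&(depth>0)); z=depth[v,u]
    n=cv2.undistortPoints(np.stack([u,v],1).astype(float)[:,None],K,d)[:,0]
    return (np.c_[n*z[:,None],z]-t)@R
def save(n,img): cv2.imwrite('pics/'+n+'.png',img[:,:,::-1])
E
python3 - <<'E'
from h import *
print(bot.observe())
for n in ['top','scene']:
    c=cam(n);img,dep=bot.grab_frame(n);save(n+'0',img);np.savez(n+'0',img=img,dep=dep)
    for th in ['big_weight','small_weight0','scale','pan_top','bridge','mat','ring_gauge']+(['v_block','cleaner','pin_cup','gauge_case'] if n=='top' else []):
        for r in bot.trace(n,th)[:5]:
            p=pts(c,dep,r['mask'])
            if len(p): print(n,th,round(r['conf'],2),np.round(r['bbox']),len(p),'med',np.median(p,0).round(3),'lo',np.percentile(p,3,axis=0).round(3),'hi',np.percentile(p,97,axis=0).round(3))
print(bot.observe()['clock'])
E
```

```text
pics
{'clock': 0.0, 'qpos': array([ 1.05782444,  0.52202955, -0.03634582,  1.59997776,  0.02118371,
        1.02109648, -0.11281882]), 'qd': array([-0.00235286,  0.00191972, -0.0004971 , -0.00240571, -0.00035274,
       -0.00041489, -0.00183056]), 'joint_efforts': array([ 1.47070237e-03, -9.27110767e+01,  1.98115312e+00, -3.69929767e+01,
        1.80377037e-02,  8.09501245e-03,  3.37025358e-05]), 'position': array([ 0.26762056, -0.56444447,  0.23072667]), 'tool_rot': array([-3.14046711e+00,  5.66997387e-05,  4.42750021e-01]), 'force': array([ 0.16801161,  0.78582407, -0.20986466]), 'moment': array([-0.00915818,  0.01621012,  0.00824454]), 'finger_force': 0.0, 'grip_width': 0.0857553210556143}
top big_weight 0.87 [371. 294. 388. 330.] 300 med [ 0.245 -0.246  0.031] lo [ 0.208 -0.265  0.012] hi [ 0.317 -0.218  0.064]
top big_weight 0.8 [326. 204. 349. 242.] 304 med [ 0.516 -0.124  0.036] lo [ 0.496 -0.148  0.012] hi [ 0.605 -0.096  0.071]
top big_weight 0.75 [429. 301. 453. 336.] 304 med [ 0.264 -0.424  0.032] lo [ 0.186 -0.46   0.005] hi [ 0.29  -0.405  0.065]
top big_weight 0.64 [217
[... 3029 characters left out ...]
[251. 255. 272. 282.] 297 med [ 0.49  -0.213  0.015] lo [ 0.46  -0.242  0.006] hi [ 0.51  -0.191  0.076]
scene scale 0.92 [368. 201. 554. 384.] 16454 med [0.607 0.285 0.126] lo [0.51  0.142 0.01 ] hi [0.731 0.443 0.372]
scene pan_top 0.83 [379. 270. 495. 349.] 5162 med [0.614 0.248 0.125] lo [0.512 0.141 0.122] hi [0.713 0.359 0.129]
scene bridge 0.74 [367. 203. 554. 381.] 16390 med [0.607 0.286 0.126] lo [0.512 0.141 0.01 ] hi [0.731 0.443 0.372]
scene mat 0.56 [185. 243. 362. 352.] 9378 med [ 0.565 -0.163  0.005] lo [ 0.421 -0.374  0.   ] hi [0.678 0.024 0.01 ]
scene ring_gauge 0.51 [246. 302. 267. 320.] 234 med [ 0.622 -0.202  0.015] lo [ 0.593 -0.228  0.009] hi [ 0.647 -0.177  0.02 ]
1.0
```

Run:
```python
from h import *
a=np.load('top0.npz')['img'];b=np.load('scene0.npz')['img']
A=cv2.resize(a[140:350,110:510],(800,420));save('topc',A)
save('scc',cv2.resize(b[180:400,170:570],(800,440)))
D=np.load('scene0.npz')['dep'];c=cam('scene')
# pan geometry : points z 0.12-.13 in pan mask box
m=np.zeros(D.shape,bool);m[200:385,365:560]=1
p=pts(c,D,m)
q=p[(abs(p[:,2]-.125)<.005)]
r=cv2.minAreaRect((q[:,:2]*1000).astype(np.float32));print('pan rect',r)
q=p[p[:,2]>.355];print('bridge top',cv2.minAreaRect((q[:,:2]*1000).astype(np.float32)),np.median(q[:,2]))
m=np.zeros(D.shape,bool);m[243:352,185:362]=1
p=pts(c,D,m);
img=b.astype(int); 
# big weight
m[:]=0;m[262:320,276:314]=1
p=pts(c,D,m);q=p[p[:,2]>.012]
np.savez('bw',q=q);print(len(q),cv2.minAreaRect((q[:,:2]*1000).astype(np.float32)))
for x in np.arange(.48,.63,.01):
    s=q[abs(q[:,0]-x)<.005]
    if len(s): print(round(x,3),len(s),'y',s[:,1].min().round(3),s[:,1].max().round(3),np.median(s[:,1]).round(3),'z',s[:,2].min().round(3),s[:,2].max().round(3))
# small: stem tops
for n in ['scene','top']:
  D=np.load(n+'0.npz')['dep'];c=cam(n);p=pts(c,D,np.ones(D.shape,bool))
  for (x,y) in [(.463,-.303),(.487,-.217),(.514,-.032)]:
    s=p[(np.hypot(p[:,0]-x,p[:,1]-y)<.04)]; t=s[s[:,2]>.066];u=s[(s[:,2]>.0085)&(s[:,2]<.02)]
    print(n,len(t),t.mean(0).round(4),cv2.minAreaRect((u[:,:2]*1000).astype(np.float32)))
```

```text
pan rect ((591.7852172851562, 289.3448181152344), (175.3484344482422, 327.4705505371094), 36.89310836791992)
bridge top ((592.5015258789062, 308.5221252441406), (65.62179565429688, 363.3885803222656), 35.91282653808594) 0.3706446015657424
522 ((555.3935546875, -115.6589584350586), (113.05101776123047, 61.56479263305664), 3.6720094680786133)
0.5 38 y -0.149 -0.088 -0.135 z 0.012 0.068
0.51 219 y -0.149 -0.089 -0.114 z 0.013 0.071
0.52 34 y -0.131 -0.09 -0.116 z 0.035 0.068
0.53 23 y -0.128 -0.11 -0.118 z 0.028 0.042
0.54 28 y -0.13 -0.095 -0.12 z 0.012 0.043
0.55 27 y -0.13 -0.086 -0.118 z 0.012 0.039
0.56 22 y -0.131 -0.112 -0.12 z 0.025 0.037
0.57 28 y -0.13 -0.113 -0.12 z 0.017 0.04
0.58 27 y -0.131 -0.114 -0.121 z 0.017 0.032
0.59 28 y -0.132 -0.114 -0.122 z 0.018 0.03
0.6 25 y -0.132 -0.114 -0.121 z 0.016 0.031
0.61 23 y -0.134 -0.115 -0.125 z 0.013 0.029
scene 32 [ 0.4658 -0.3033  0.0738] ((458.8382873535156, -300.36370849609375), (63.27275466918945, 63.24613571166992), 18.210609436035156)
scene 30 [ 0.4872 -0.2134  0.074 ] ((488.0687561035156, -217.78517150878906), (68.0801773071289, 69.58818054199219), 10.216174125671387)
scene 34 [ 0.514  -0.0289  0.0737] ((514.79541015625, -34.27003860473633), (66.99626159667969, 73.22579193115234), 13.72037124633789)
top 26 [ 0.4643 -0.305   0.0732] ((461.37548828125, -301.4578857421875), (74.64252471923828, 72.72762298583984), 53.66033935546875)
top 19 [ 0.487  -0.2183  0.0729] ((488.3226318359375, -214.8433074951172), (71.86371612548828, 74.96112060546875), 26.820709228515625)
top 17 [ 0.5134 -0.0337  0.0746] ((514.44091796875, -30.123798370361328), (74.3016128540039, 74.2544937133789), 89.96734619140625)
```

View pics/topc.png

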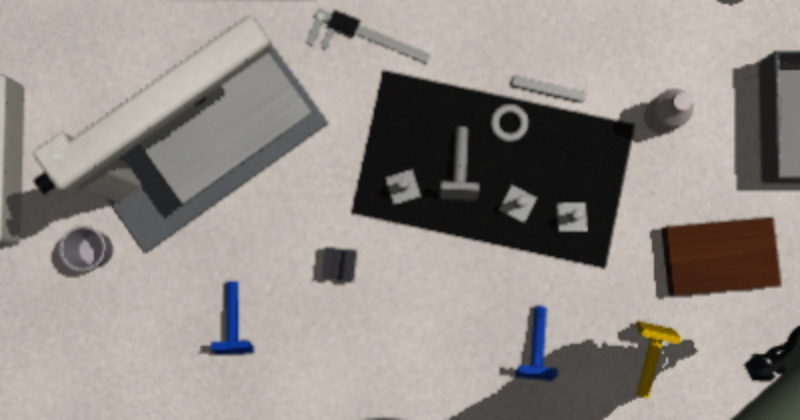

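View pics/scc.png

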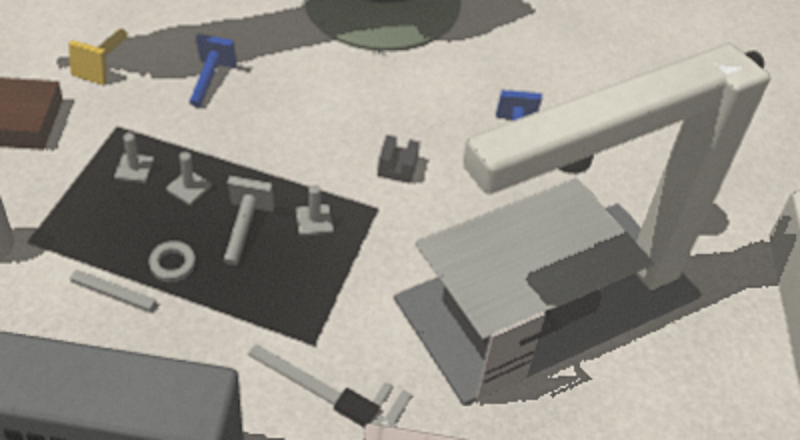

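The top crop shows the fallen big weight at (460,160), with the small ones at (402,187), (518,203) and (572,216). The ring is at (510,122). The scale is upper left, with its bridge running diagonally. The scene crop confirms this layout, and the blue and yellow decoys lie off the mat.

```bash
cat >> h.py <<'E'
def tgt(grasp,az,lean,off=.017):
    az,lean=np.radians(az),np.radians(lean); d=np.array([np.cos(az),np.sin(az),0]); k=np.array([0,0,1.])
    z=np.sin(lean)*d-np.cos(lean)*k; x=np.cos(lean)*d+np.sin(lean)*k
    return np.array(grasp)+off*z, np.stack([x,np.cross(z,x),z],1)
def rel(P,R,P0=None,R0=None):
    if P0 is None: s=bot.observe();P0=s['position'];R0=Rt(s['tool_rot'])
    return (R0.T@(np.array(P)-P0)*100).round(1), Ro.from_matrix(R0.T@R).as_rotvec().round(3)
def st():
    s=bot.observe();print({k:np.round(s[k],3).tolist() for k in ['clock','qpos','position','tool_rot','force','grip_width','finger_force']})
E
python3 - <<'E'
from h import *
from scipy.optimize import minimize
q=np.load('bw.npz')['q'];s=q[(q[:,0]>.53)&(q[:,2]>.018)&(abs(q[:,1]+.121)<.014)]
print('stem y fit',np.polyfit(s[:,0]-.57,s[:,1],1), 'tip',np.percentile(q[:,0],99.5))
D=np.load('scene0.npz')['dep'];c=cam('scene');m=np.zeros(D.shape,bool);m[200:385,365:560]=1
p=pts(c,D,m)
def fit(q,cx,cy,hx,hy,y0):
    def f(v):
        a=v[2];d=q[:,:2]-v[:2];X=d@[np.cos(a),np.sin(a)]-cx;Y=d@[-np.sin(a),np.cos(a)]-cy
        return (np.maximum(abs(X)-hx,0)+np.maximum(abs(Y)-hy,0)).mean()
    return f
pan=p[abs(p[:,2]-.125)<.004];br=p[abs(p[:,2]-.3706)<.006]
v=np.array([.607,.263,.63])
# drop column-ish pts outside pan
dd=pan[:,:2]-v[:2];Y=dd@[-np.sin(.63),np.cos(.63)];pan=pan[abs(Y)<.13]
f1=fit(pan,0,0,.075,.12,0);f2=fit(br,.015,.045,.025,.17,0)
for g in (f2,lambda v:f1(v)+f2(v)):
    r=minimize(g,v,method='Nelder-Mead');print(r.x,r.fun,f1(r.x),f2(r.x))
v=r.x;a=v[2]
for P,n in ((pan,'pan'),(br,'br')):
    d=P[:,:2]-v[:2];X=d@[np.cos(a),np.sin(a)];Y=d@[-np.sin(a),np.cos(a)];print(n,np.percentile(X,[1,99]),np.percentile(Y,[1,99]))
for g in ([.568,-.121,.12],[.568,-.121,.027]):
    P,R=tgt(g,-4.5,-28);print(P,rel(P,R))
P1,R1=tgt([.568,-.121,.12],-4.5,-28);P2,_=tgt([.568,-.121,.0255],-4.5,-28);print(P2,rel(P2,R1,P1,R1))
E
```

```text
stem y fit [-0.06206069 -0.12122044] tip 0.6114330108777754
[0.60787272 0.25241601 0.59408939] 0.00020087989931365585 0.0004277840587444608 0.00020087989931365585
[0.60998639 0.25247195 0.61172737] 0.0005925057890016877 0.00036373069720280633 0.00022877509179888129
pan [-0.07618241  0.09058266] [-0.11776616  0.11557046]
br [-0.01303214  0.04547809] [-0.12193368  0.20880047]
[ 0.56004359 -0.12037382  0.10498989] (array([ 45.4, -27.6,  12.6]), array([ 0.127, -0.477,  0.511]))
[ 0.56004359 -0.12037382  0.01198989] (array([ 45.4, -27.6,  21.9]), array([ 0.127, -0.477,  0.511]))
[ 0.56004359 -0.12037382  0.01048989] (array([4.4, 0. , 8.3]), array([0., 0., 0.]))
```

move_arm(
  series=[
    [[20,-12,2],[0.06,-0.2,0.22],100],
    [[45.4,-27.6,12.6],[0.127,-0.477,0.511],100],
    [[45.4,-27.6,12.6],[0.127,-0.477,0.511],100],
    [[45.4,-27.6,12.6],[0.127,-0.477,0.511],100],
    [[45.4,-27.6,12.6],[0.127,-0.477,0.511],100],
    [[45.4,-27.6,12.6],[0.127,-0.477,0.511],100],
    [[45.4,-27.6,12.6],[0.127,-0.477,0.511],100],
    [[45.4,-27.6,12.6],[0.127,-0.477,0.511],100],
    [[45.4,-27.6,12.6],[0.127,-0.477,0.511],100],
    [[45.4,-27.6,12.6],[0.127,-0.477,0.511],100],
    [[45.4,-27.6,12.6],[0.127,-0.477,0.511],100],
    [[45.4,-27.6,12.6],[0.127,-0.477,0.511],100],
    [[45.4,-27.6,12.6],[0.127,-0.477,0.511],100],
    [[45.4,-27.6,12.6],[0.127,-0.477,0.511],100],
    [[45.4,-27.6,12.6],[0.127,-0.477,0.511],100],
    [[45.4,-27.6,12.6],[0.127,-0.477,0.511],100],
    [[45.4,-27.6,12.6],[0.127,-0.477,0.511],100],
    [[45.4,-27.6,12.6],[0.127,-0.477,0.511],100],
  ],
)

```text
clock: 2.5
position: [0.5594, -0.1221, 0.1056]
tool_rot: [3.14, 0.488, -0.081]
force: [0.4, 0.7, 0.5]
grip_width: 0.0855
finger_force: 0.0
```

Run:
```python
from h import *
st()
c=cam('wrist');img,dep=bot.grab_frame('wrist');save('w1',img)
p=pts(c,dep,np.ones(dep.shape,bool))
q=p[(abs(p[:,1]+.121)<.025)&(p[:,0]>.46)&(p[:,0]<.66)&(p[:,2]>.012)&(p[:,2]<.08)]
for x in np.arange(.47,.64,.01):
    s=q[abs(q[:,0]-x)<.004]
    if len(s)>5: print(round(x,3),len(s),np.percentile(s[:,1],[2,50,98]).round(3),np.percentile(s[:,2],[50,98]).round(3))
for r in bot.trace('wrist','big_weight')[:2]: print(r['conf'],r['bbox'])
P2,R2=tgt([.568,-.121,.0255],-4.5,-28);print(P2,rel(P2,R2))
```

```text
{'clock': 2.5, 'qpos': [0.079, 0.86, 0.044, 1.414, -0.016, 1.356, -1.528], 'position': [0.559, -0.122, 0.106], 'tool_rot': [3.14, 0.488, -0.081], 'force': [0.384, 0.662, 0.486], 'grip_width': 0.085, 'finger_force': 0.0}
0.51 2603 [-0.145 -0.126 -0.097] [0.042 0.065]
0.52 1135 [-0.137 -0.116 -0.097] [0.057 0.064]
0.53 387 [-0.133 -0.123 -0.113] [0.038 0.041]
0.54 423 [-0.133 -0.124 -0.114] [0.036 0.039]
0.55 442 [-0.134 -0.124 -0.115] [0.034 0.037]
0.56 480 [-0.134 -0.125 -0.115] [0.032 0.035]
0.57 525 [-0.135 -0.125 -0.115] [0.03  0.033]
0.58 563 [-0.135 -0.126 -0.116] [0.028 0.031]
0.59 602 [-0.136 -0.126 -0.117] [0.026 0.029]
0.6 662 [-0.136 -0.127 -0.117] [0.024 0.027]
0.61 597 [-0.136 -0.127 -0.118] [0.021 0.025]
0.94 [602.2, 364.8, 638.7, 398.3]
0.74 [410.4, 389.1, 446.3, 436.0]
[ 0.56004359 -0.12037382  0.01048989] (array([ 4.5, -0.2,  8.4]), array([-0.   , -0.001, -0.002]))
```

View pics/w1.png

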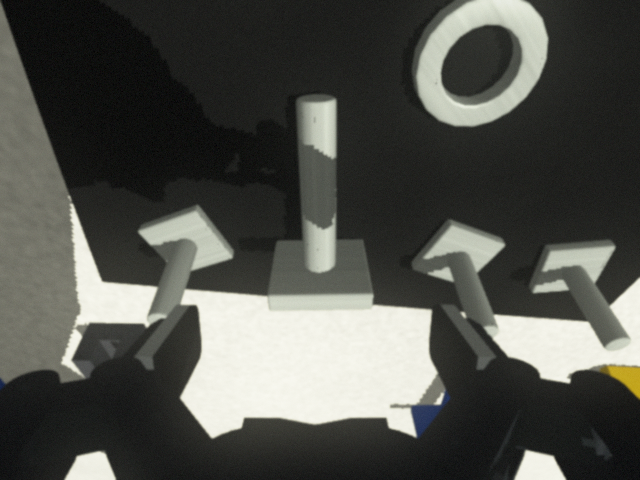

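The wrist view shows the fallen weight between the fingers: tip at (317,98), foot at (320,275), with the small weights and the ring clear.

move_arm(
  series=[
    [[2.2,0.1,4],[0,0,0],100],
    [[3.5,0.1,6.5],[0,0,0],100],
    [[4.5,0.1,8.4],[0,0,0],100],
    [[4.5,0.1,8.4],[0,0,0],100],
    [[4.5,0.1,8.4],[0,0,0],15],
    [[4.5,0.1,8.4],[0,0,0],0],
    [[4.5,0.1,8.4],[0,0,0],0],
    [[4.5,0.1,8.4],[0,0,0],0],
    [[4.5,0.1,8.4],[0,0,0],0],
    [[4.5,0.1,8.4],[0,0,0],0],
    [[4.5,0.1,8.4],[0,0,0],0],
  ],
  squeeze=60,
)

```text
clock: 3.52
position: [0.5604, -0.1225, 0.011]
tool_rot: [3.14, 0.487, -0.079]
force: [0.9, -2.6, 7.9]
grip_width: 0.0183
finger_force: 58.0
```

Run:
```python
from h import *
for g,l in (([.565,-.123,.13],-28),([.56,-.123,.2],10),([.55,-.123,.2],40),([.55,-.123,.2],48)):
    print(rel(*tgt(g,-4.5,l)))
```

```text
(array([-5.2,  0. , -9. ]), array([ 0.001, -0.002, -0.001]))
(array([ -7.8,   0.1, -15.3]), array([ 0.001,  0.662, -0.   ]))
(array([ -8.2,   0.1, -15.6]), array([ 1.000e-03,  1.185e+00, -0.000e+00]))
(array([ -8.1,   0.1, -15.8]), array([1.000e-03, 1.325e+00, 0.000e+00]))
```

move_arm(
  series=[
    [[-1,0,-1.7],[0,0,0],0],
    [[-3,0,-5],[0,0,0],0],
    [[-5.2,0,-9],[0,0.05,0],0],
    [[-6.5,0,-12],[0,0.17,0],0],
    [[-7.8,0,-15.3],[0,0.3,0],0],
    [[-7.8,0,-15.3],[0,0.42,0],0],
    [[-7.8,0,-15.3],[0,0.54,0],0],
    [[-7.8,0,-15.3],[0,0.66,0],0],
    [[-7.9,0,-15.4],[0,0.78,0],0],
    [[-8,0,-15.4],[0,0.9,0],0],
    [[-8.1,0,-15.5],[0,1.02,0],0],
    [[-8.2,0,-15.6],[0,1.14,0],0],
    [[-8.2,0,-15.7],[0,1.26,0],0],
    [[-8.1,0,-15.8],[0,1.325,0],0],
    [[-8.1,0,-15.8],[0,1.325,0],0],
    [[-8.1,0,-15.8],[0,1.325,0],0],
  ],
)

```text
clock: 4.85
position: [0.567, -0.1313, 0.2108]
tool_rot: [3.127, -0.561, -0.074]
force: [-0.4, -0.5, -5.5]
grip_width: 0.0179
finger_force: 59.0
```

Run:
```python
from h import *
st()
img,dep=bot.grab_frame('wrist');save('w2',img)
c=cam('scene');im,D=bot.grab_frame('scene')
save('s2',cv2.resize(im[170:350,200:400],(800,720))[:600])
p=pts(c,D,np.ones(D.shape,bool));q=p[(abs(p[:,1]+.12)<.045)&(p[:,0]>.54)&(p[:,0]<.68)&(p[:,2]>.06)&(p[:,2]<.3)]
for z in np.arange(.07,.3,.01):
    s=q[abs(q[:,2]-z)<.005]
    if len(s)>2: print(round(z,3),len(s),'x',np.percentile(s[:,0],[2,50,98]).round(3),'y',np.percentile(s[:,1],[2,50,98]).round(3))
```

```text
{'clock': 4.85, 'qpos': [0.54, 0.326, -0.484, 2.189, 0.979, 0.168, -2.46], 'position': [0.567, -0.131, 0.211], 'tool_rot': [3.127, -0.561, -0.074], 'force': [-0.354, -0.511, -5.511], 'grip_width': 0.018, 'finger_force': 59.011}
0.16 32 x [0.54  0.542 0.547] y [-0.158 -0.122 -0.103]
0.17 27 x [0.54  0.541 0.546] y [-0.153 -0.125 -0.103]
0.21 3 x [0.557 0.557 0.563] y [-0.13  -0.128 -0.117]
0.22 21 x [0.553 0.57  0.574] y [-0.149 -0.123 -0.108]
0.23 55 x [0.546 0.567 0.577] y [-0.152 -0.119 -0.108]
0.24 68 x [0.541 0.559 0.575] y [-0.152 -0.12  -0.108]
0.25 81 x [0.546 0.556 0.593] y [-0.152 -0.129 -0.106]
0.26 135 x [0.542 0.552 0.59 ] y [-0.162 -0.13  -0.092]
0.27 79 x [0.541 0.546 0.554] y [-0.163 -0.114 -0.082]
0.28 60 x [0.54  0.544 0.548] y [-0.15  -0.111 -0.078]
0.29 13 x [0.54  0.542 0.546] y [-0.147 -0.115 -0.108]
```

View pics/s2.png

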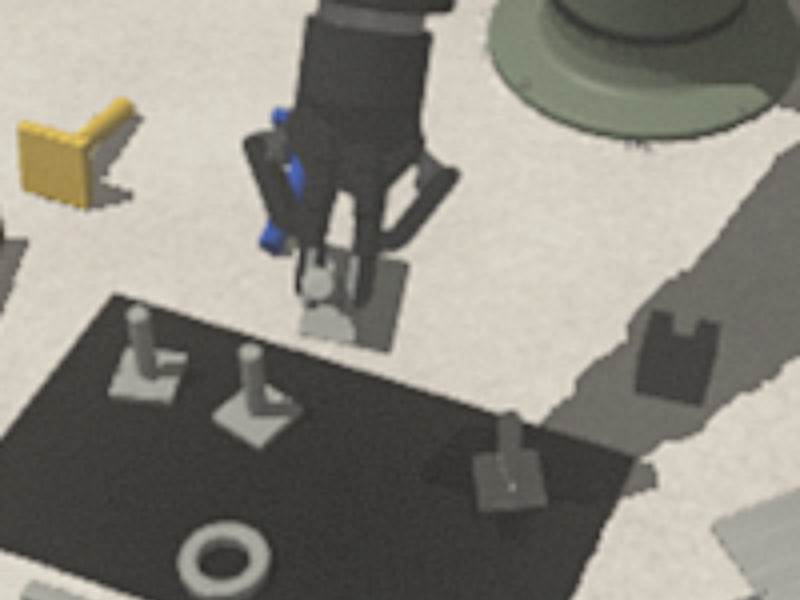

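The weight hangs with its stem tip toward the camera at (318,280), tilted about 40° from upright. The arm reached only 32° of lean because joint 6 is at its limit. I'll go farther out for more lean and a lighter grip.

Run:
```python
from h import *
print(rel(*tgt([.61,-.11,.19],-9,32)));print(rel(*tgt([.65,-.10,.17],-9,48)))
```

```text
(array([ 2.3, -2.8,  5.7]), array([-0.027, -0.004,  0.067]))
(array([ 5. , -4.1,  9.4]), array([-0.036,  0.275,  0.063]))
```

move_arm(
  series=[
    [[2.3,-2.8,5.7],[-0.027,0,0.067],0],
    [[2.3,-2.8,5.7],[-0.027,0,0.067],0],
    [[2.3,-2.8,5.7],[-0.027,0,0.067],0],
    [[4,-3.6,7.5],[-0.03,0.1,0.065],0],
    [[5,-4.1,9.4],[-0.036,0.2,0.063],0],
    [[5,-4.1,9.4],[-0.036,0.275,0.063],0],
    [[5,-4.1,9.4],[-0.036,0.275,0.063],0],
    [[5,-4.1,9.4],[-0.036,0.275,0.063],0],
    [[5,-4.1,9.4],[-0.036,0.275,0.063],0],
    [[5,-4.1,9.4],[-0.036,0.275,0.063],0],
  ],
  squeeze=22,
)

```text
clock: 5.78
position: [0.7065, -0.1275, 0.2744]
tool_rot: [-3.135, -0.719, -0.141]
force: [-0.2, 0.3, -6.5]
grip_width: 0.0181
finger_force: 59.1
```

```bash
cat > stem.py <<'E'
from h import *
def wrist_stem():
    """weight seen by the wrist camera between the pads: points near the grasp point, main axis"""
    s=bot.observe();R=Rt(s['tool_rot']);P=s['position'];c=cam('wrist');img,dep=bot.grab_frame('wrist')
    p=pts(c,dep,np.ones(dep.shape,bool));t=(p-P)@R
    return img,p,t
E
python3 - <<'E'
from stem import *
st()
img,p,t=wrist_stem();save('w3',img)
m=(abs(t[:,1])<.007)&(t[:,2]>-.05)&(t[:,2]<.12)&(abs(t[:,0])<.12)
for x in np.arange(-.1,.1,.008):
    s=t[m&(abs(t[:,0]-x)<.004)]
    if len(s)>5: print('tool x',round(x,3),len(s),'z',np.percentile(s[:,2],[3,50,97]).round(3),'world',np.median(p[m&(abs(t[:,0]-x)<.004)],0).round(3))
E
```

```text
{'clock': 5.783, 'qpos': [0.282, 0.387, -0.258, 1.948, 0.944, 0.162, -2.518], 'position': [0.707, -0.128, 0.274], 'tool_rot': [-3.135, -0.719, -0.141], 'force': [-0.222, 0.26, -6.487], 'grip_width': 0.018, 'finger_force': 59.072}
tool x -0.052 12 z [-0.004 -0.003 -0.001] world [ 0.669 -0.116  0.244]
tool x -0.044 325 z [-0.009 -0.007 -0.003] world [ 0.669 -0.122  0.251]
tool x -0.036 414 z [-0.012 -0.01  -0.006] world [ 0.673 -0.123  0.258]
tool x -0.028 455 z [-0.014 -0.012 -0.008] world [ 0.678 -0.124  0.265]
tool x -0.02 502 z [-0.016 -0.014 -0.011] world [ 0.682 -0.124  0.272]
tool x -0.012 555 z [-0.019 -0.017 -0.014] world [ 0.687 -0.125  0.279]
tool x -0.004 620 z [-0.021 -0.019 -0.016] world [ 0.691 -0.125  0.286]
tool x 0.004 672 z [-0.024 -0.022 -0.019] world [ 0.695 -0.126  0.293]
tool x 0.012 751 z [-0.026 -0.024 -0.022] world [ 0.7   -0.127  0.301]
tool x 0.02 850 z [-0.029 -0.027 -0.024] world [ 0.704 -0.127  0.308]
tool x 0.028 941 z [-0.031 -0.029 -0.027] world [ 0.708 -0.128  0.315]
tool x 0.036 1198 z [-0.033 -0.031 -0.029] world [ 0.713 -0.129  0.322]
tool x 0.044 928 z [-0.03  -0.024 -0.017] world [ 0.722 -0.13   0.32 ]
```

View pics/w3.png

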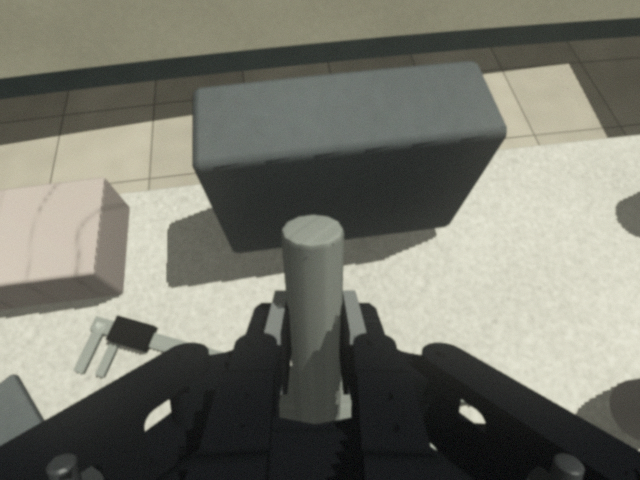

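The wrist view shows the stem gripped well, with its tip at (313,230). Depth puts it at 58° of elevation, without slip. Joints 6 and 7 are at their limits, so I'll come back to a reachable pose and let the weight pivot under a light grip.

Run:
```python
from h import *
print(rel(*tgt([.64,-.11,.17],2,36)))
```

```text
(array([-12.5,  -1. ,   5.1]), array([ 0.104, -0.095, -0.137]))
```

move_arm(
  series=[
    [[-4,-0.3,1.7],[0.05,-0.05,-0.07],21],
    [[-8,-0.6,3.4],[0.104,-0.095,-0.137],21],
    [[-12.5,-1,5.1],[0.104,-0.095,-0.137],21],
    [[-12.5,-1,5.1],[0.104,-0.095,-0.137],20],
    [[-12.5,-1,5.1],[0.104,-0.095,-0.137],20],
    [[-12.5,-1,5.1],[0.104,-0.095,-0.137],20],
    [[-12.5,-1,5.1],[0.104,-0.095,-0.137],20],
    [[-12.5,-1,5.1],[0.104,-0.095,-0.137],20],
  ],
  squeeze=20,
)

```text
clock: 6.5
position: [0.6573, -0.1155, 0.172]
tool_rot: [-3.128, -0.591, 0.039]
force: [0.6, -0.1, -5.4]
grip_width: 0.018
finger_force: 52.5
```

```bash
cat >> stem.py <<'E'
def stemline():
    """fit upper surface of stem in the pads; returns elevation deg in tool-xz heading, and img"""
    img,p,t=wrist_stem();m=(abs(t[:,1])<.005)&(t[:,2]>-.06)&(t[:,2]<.05)&(abs(t[:,0])<.035)&(t[:,2]+t[:,0]*.0<.0)
    q=p[m];w=q-np.median(q,0);w=w[np.linalg.norm(w,axis=1)<.04];v=np.linalg.svd(w-w.mean(0),full_matrices=False)[2][0]
    v*=np.sign(v[2]);print('stem dir',v.round(3),'elev',np.degrees(np.arcsin(v[2])).round(1),'mid',np.median(q,0).round(3),len(q));return img,v
E
python3 - <<'E'
from stem import *
st();img,v=stemline();save('w4',img)
E
```

```text
{'clock': 6.5, 'qpos': [0.563, 0.533, -0.555, 2.025, 1.197, 0.161, -2.519], 'position': [0.657, -0.115, 0.172], 'tool_rot': [-3.128, -0.591, 0.039], 'force': [0.626, -0.085, -5.426], 'grip_width': 0.018, 'finger_force': 52.537}
stem dir [0.627 0.021 0.779] elev 51.1 mid [ 0.651 -0.116  0.196] 4293
```

move_arm(
  series=[
    [[0,0,0],[0,-0.03,0],21.2],
    [[0,0,0],[0,-0.03,0],21.2],
    [[0,0,0],[0,-0.03,0],21.3],
    [[0,0,0],[0,-0.03,0],21.4],
    [[0,0,0],[0,-0.03,0],21.4],
  ],
  squeeze=20,
)

```text
clock: 6.97
position: [0.6561, -0.1159, 0.1703]
tool_rot: [-3.128, -0.559, 0.04]
force: [-0.7, -0.6, -5.8]
grip_width: 0.0185
finger_force: 42.7
```

Run:
```python
from stem import *
st();img,v=stemline();save('w5',img)
```

```text
{'clock': 6.967, 'qpos': [0.632, 0.559, -0.656, 2.0, 1.1, 0.244, -2.404], 'position': [0.656, -0.116, 0.17], 'tool_rot': [-3.128, -0.559, 0.04], 'force': [-0.686, -0.627, -5.789], 'grip_width': 0.019, 'finger_force': 42.739}
stem dir [0.649 0.023 0.76 ] elev 49.5 mid [ 0.65  -0.117  0.195] 4289
```

move_arm(
  series=[
    [[-1.5,0,2.4],[0,0,0],21.4],
    [[-3,0,4.8],[0,0,0],21.4],
    [[-4.5,0,7.2],[0,0,0],21.4],
    [[-4.5,0,7.2],[0,0,0],21.8],
    [[-4.5,0,7.2],[0,0,0],22],
    [[-4.5,0,7.2],[0,0,0],22.2],
    [[-4.5,0,7.2],[0,0,0],22.3],
    [[-4.5,0,7.2],[0,0,0],22.4],
    [[-4.5,0,7.2],[0,0,0],22.4],
    [[-4.5,0,7.2],[0,0,0],22.4],
  ],
  squeeze=20,
)

```text
clock: 7.85
position: [0.667, -0.124, 0.103]
tool_rot: [-3.113, -0.521, 0.046]
force: [-0.3, -0.5, -6.8]
grip_width: 0.0191
finger_force: 18.5
```

Run:
```python
from stem import *
st();img,v=stemline();save('w6',img)
```

```text
{'clock': 7.85, 'qpos': [0.527, 0.665, -0.502, 1.973, 1.244, 0.162, -2.52], 'position': [0.667, -0.124, 0.103], 'tool_rot': [-3.113, -0.521, 0.046], 'force': [-0.307, -0.467, -6.757], 'grip_width': 0.019, 'finger_force': 18.474}
stem dir [0.643 0.018 0.766] elev 50.0 mid [ 0.662 -0.125  0.128] 4131
```

move_arm(
  series=[
    [[0,0,0],[0,0,0],22.6],
    [[0,0,0],[0,0,0],22.6],
    [[0,0,0],[0,0,0],22.7],
    [[0,0,0],[0,0,0],22.7],
    [[0,0,0],[0,0,0],22.7],
  ],
  squeeze=20,
)

```text
clock: 8.32
position: [0.6669, -0.1238, 0.1024]
tool_rot: [-3.113, -0.52, 0.046]
force: [-0.2, -0.4, -5.3]
grip_width: 0.0196
finger_force: 12.6
```

Run:
```python
from stem import *
st();img,v=stemline();save('w7',img)
```

```text
{'clock': 8.317, 'qpos': [0.527, 0.666, -0.502, 1.973, 1.244, 0.162, -2.519], 'position': [0.667, -0.124, 0.102], 'tool_rot': [-3.113, -0.52, 0.046], 'force': [-0.182, -0.421, -5.257], 'grip_width': 0.02, 'finger_force': 12.591}
stem dir [0.476 0.004 0.879] elev 61.6 mid [ 0.665 -0.125  0.14 ] 3581
```

move_arm(
  series=[
    [[0,0,0],[0,0,0],22.8],
    [[0,0,0],[0,0,0],22.8],
    [[0,0,0],[0,0,0],22.9],
    [[0,0,0],[0,0,0],22.9],
  ],
  squeeze=20,
)

```text
clock: 8.7
position: [0.6669, -0.1239, 0.1024]
tool_rot: [-3.113, -0.52, 0.046]
force: [-0.1, -0.2, -6.0]
grip_width: 0.0198
finger_force: 8.6
```

Run:
```python
from stem import *
st();img,v=stemline();save('w8',img)
```

```text
{'clock': 8.7, 'qpos': [0.527, 0.666, -0.502, 1.973, 1.244, 0.162, -2.519], 'position': [0.667, -0.124, 0.102], 'tool_rot': [-3.113, -0.52, 0.046], 'force': [-0.086, -0.212, -6.035], 'grip_width': 0.02, 'finger_force': 8.553}
stem dir [0.488 0.007 0.873] elev 60.8 mid [ 0.666 -0.125  0.147] 3438
```

View pics/w8.png

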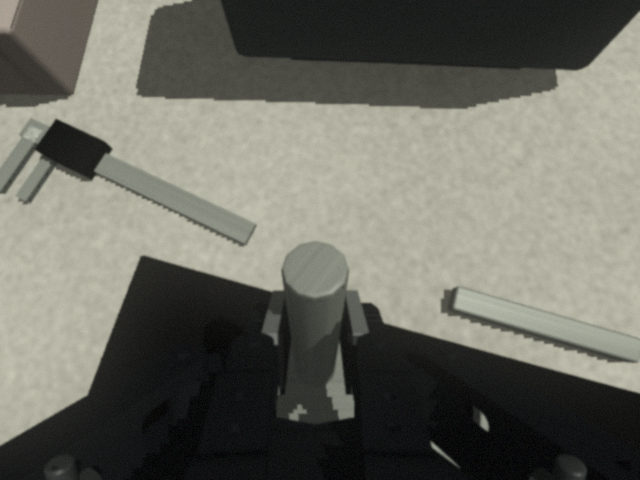

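Run:
```python
from stem import *
img,p,t=wrist_stem()
m=(abs(t[:,1])<.007)&(t[:,2]>-.07)&(t[:,2]<.12)&(abs(t[:,0])<.12)
for x in np.arange(-.1,.1,.008):
    s=m&(abs(t[:,0]-x)<.004)
    if s.sum()>5: print('tool x',round(x,3),s.sum(),np.percentile(t[s,2],[3,50,97]).round(3),'world',np.median(p[s],0).round(3))
```

```text
tool x -0.06 479 [0.009 0.012 0.016] world [ 0.622 -0.126  0.063]
tool x -0.052 700 [0.015 0.019 0.023] world [ 0.631 -0.125  0.06 ]
tool x -0.044 150 [0.016 0.02  0.025] world [ 0.639 -0.124  0.063]
tool x -0.036 163 [0.008 0.012 0.017] world [ 0.642 -0.125  0.074]
tool x -0.028 192 [0.001 0.005 0.009] world [ 0.645 -0.125  0.084]
tool x -0.02 228 [-0.006 -0.002  0.003] world [ 0.649 -0.125  0.095]
tool x -0.012 264 [-0.014 -0.009 -0.005] world [ 0.652 -0.125  0.105]
tool x -0.004 490 [-0.021 -0.015  0.118] world [ 0.656 -0.123  0.112]
tool x 0.004 495 [-0.028 -0.023  0.12 ] world [ 0.659 -0.124  0.124]
tool x 0.012 496 [-0.036 -0.032 -0.027] world [ 0.662 -0.125  0.136]
tool x 0.02 650 [-0.043 -0.039 -0.035] world [ 0.665 -0.125  0.147]
tool x 0.028 1648 [-0.044 -0.041 -0.037] world [ 0.671 -0.125  0.152]
tool x 0.036 1026 [-0.037 -0.034 -0.031] world [ 0.68  -0.125  0.149]
```

The wrist view shows the weight pivoted nearly upright, with the stem at about 73° and its tip at (315,265). I'll loosen a touch more, then lower it.

move_arm(
  series=[
    [[0,0,0],[0,0,0],23],
    [[0,0,0],[0,0,0],23.05],
    [[0,0,0],[0,0,0],23.05],
  ],
  squeeze=20,
)

```text
clock: 9.05
position: [0.6669, -0.1239, 0.1024]
tool_rot: [-3.113, -0.52, 0.046]
force: [0.4, -1.2, -5.3]
grip_width: 0.0199
finger_force: 5.9
```

```bash
cat >> stem.py <<'E'
def prof():
    img,p,t=wrist_stem();m=(abs(t[:,1])<.007)&(t[:,2]>-.07)&(t[:,2]<.05)&(abs(t[:,0])<.08);r=[]
    for x in np.arange(-.076,.07,.008):
        s=m&(abs(t[:,0]-x)<.004)
        if s.sum()>5: r.append(np.median(p[s],0))
    print(np.round(r,3).tolist());return img
E
python3 - <<'E'
from stem import *
st();prof();print(rel(*tgt([.645,-.122,.09],3,26)))
E
```

```text
{'clock': 9.05, 'qpos': [0.527, 0.666, -0.502, 1.973, 1.244, 0.162, -2.52], 'position': [0.667, -0.124, 0.102], 'tool_rot': [-3.113, -0.52, 0.046], 'force': [0.434, -1.188, -5.251], 'grip_width': 0.02, 'finger_force': 5.897}
[[0.627, -0.125, 0.055], [0.635, -0.125, 0.054], [0.643, -0.124, 0.052], [0.647, -0.125, 0.064], [0.649, -0.124, 0.078], [0.651, -0.125, 0.09], [0.653, -0.125, 0.103], [0.655, -0.125, 0.115], [0.657, -0.125, 0.128], [0.659, -0.125, 0.141], [0.664, -0.126, 0.15], [0.672, -0.125, 0.149], [0.678, -0.126, 0.148]]
(array([-2.6, -0.2,  1.7]), array([-0.026, -0.067, -0.005]))
```

Run:
```python
from h import *
print(rel(*tgt([.638,-.123,.092],3,27)));print(rel(*tgt([.638,-.123,.084],3,27)))
```

```text
(array([-3.1, -0.2,  1.2]), array([-0.026, -0.049, -0.005]))
(array([-3.5, -0.2,  1.9]), array([-0.026, -0.049, -0.005]))
```

move_arm(
  series=[
    [[0,0,0],[0,0,0],22.2],
    [[0,0,0],[0,0,0],22],
    [[-1,0,0.4],[-0.01,-0.02,0],22],
    [[-2,-0.1,0.8],[-0.02,-0.04,0],22],
    [[-3.1,-0.2,1.2],[-0.026,-0.049,0],22],
    [[-3.3,-0.2,1.5],[-0.026,-0.049,0],22],
    [[-3.5,-0.2,1.9],[-0.026,-0.049,0],22],
    [[-3.5,-0.2,1.9],[-0.026,-0.049,0],22],
  ],
  squeeze=20,
)

```text
clock: 9.77
position: [0.6499, -0.1247, 0.0735]
tool_rot: [-3.134, -0.461, 0.048]
force: [1.3, 0.7, -5.6]
grip_width: 0.0192
finger_force: 20.0
```

Run:
```python
from stem import *
st();prof()
```

```text
{'clock': 9.767, 'qpos': [0.455, 0.685, -0.42, 1.987, 1.22, 0.161, -2.519], 'position': [0.65, -0.125, 0.073], 'tool_rot': [-3.134, -0.461, 0.048], 'force': [1.344, 0.677, -5.569], 'grip_width': 0.019, 'finger_force': 19.961}
[[0.598, -0.127, 0.004], [0.608, -0.127, 0.027], [0.615, -0.126, 0.026], [0.624, -0.125, 0.024], [0.629, -0.126, 0.036], [0.631, -0.126, 0.048], [0.634, -0.126, 0.061], [0.637, -0.126, 0.074], [0.639, -0.126, 0.087], [0.642, -0.126, 0.1], [0.644, -0.125, 0.112], [0.649, -0.125, 0.121], [0.658, -0.125, 0.119]]
```

move_arm(
  series=[
    [[-0.1,0,0.2],[0,0,0],22],
    [[-0.2,0,0.4],[0,0,0],22],
    [[-0.2,0,0.4],[0,0,0],23],
    [[-0.2,0,0.4],[0,0,0],25],
    [[-0.2,0,0.4],[0,0,0],30],
    [[-0.2,0,0.4],[0,0,0],50],
    [[-0.2,0,0.4],[0,0,0],70],
    [[-0.2,0,0.4],[0,0,0],70],
  ],
  squeeze=20,
)

```text
clock: 10.48
position: [0.6501, -0.1254, 0.0702]
tool_rot: [-3.134, -0.458, 0.048]
force: [0.3, 0.3, 0.1]
grip_width: 0.0593
finger_force: 0.0
```

Run:
```python
from stem import *
st();img=prof();save('w9',img)
```

```text
{'clock': 10.483, 'qpos': [0.455, 0.691, -0.418, 1.984, 1.223, 0.162, -2.519], 'position': [0.65, -0.125, 0.07], 'tool_rot': [-3.134, -0.458, 0.048], 'force': [0.33, 0.329, 0.054], 'grip_width': 0.059, 'finger_force': 0.0}
[[0.594, -0.131, 0.005], [0.64, -0.127, 0.016], [0.645, -0.126, 0.016], [0.651, -0.126, 0.017], [0.64, -0.126, 0.065], [0.625, -0.127, 0.116], [0.632, -0.127, 0.116], [0.638, -0.126, 0.116]]
```

The weight stands upright on the mat, its flat top at z = 0.116. Next I regrasp it with a lean of about 26°.

Run:
```python
from h import *
print(rel(*tgt([.631,-.127,.080],3,26)))
```

```text
(array([-1.3,  0.1, -0. ]), array([-0.006, -0.004, -0.004]))
```

move_arm(
  series=[
    [[-0.7,0.1,0],[0,0,0],70],
    [[-1.3,0.1,0],[0,0,0],70],
    [[-1.3,0.1,0],[0,0,0],70],
    [[-1.3,0.1,0],[0,0,0],20],
    [[-1.3,0.1,0],[0,0,0],10],
    [[-1.3,0.1,0],[0,0,0],10],
    [[-1.3,0.1,0],[0,0,0],10],
    [[-1.3,0.1,0],[0,0,0],10],
  ],
  squeeze=60,
)

```text
clock: 11.2
position: [0.6406, -0.1283, 0.0676]
tool_rot: [-3.13, -0.45, 0.049]
force: [-0.0, 1.6, -3.2]
grip_width: 0.0188
finger_force: 58.9
```

```bash
cat >> h.py <<'E'
SC=np.array([.609,.2525]);SY=np.radians(34.7)
def sc(x,y): return SC+np.array([np.cos(SY)*x-np.sin(SY)*y,np.sin(SY)*x+np.cos(SY)*y])/1000
E
python3 - <<'E'
from h import *
st();s=bot.observe();g0=s['position']-.017*Rt(s['tool_rot'])[:,2];print(g0)
for x,y,z,az,l in ((*g0[:2],.2,3,25),(.60,.0,.24,12,25),(*sc(-60,-60),.24,25,25),(*sc(-36,0),.24,30,25),(*sc(-36,0),.215,30,25)):
    print(np.round((x,y,z),3),rel(*tgt([x,y,z],az,l)))
E
```

```text
{'clock': 11.2, 'qpos': [0.475, 0.69, -0.43, 1.999, 1.234, 0.162, -2.52], 'position': [0.641, -0.128, 0.068], 'tool_rot': [-3.13, -0.45, 0.049], 'force': [-0.002, 1.581, -3.189], 'grip_width': 0.019, 'finger_force': 58.894}
[ 0.63325831 -0.12883187  0.08285881]
[ 0.633 -0.129  0.2  ] (array([  5.1,  -0.1, -10.5]), array([-0.01 , -0.014, -0.003]))
[0.6  0.   0.24] (array([  4.4, -13.3, -15.2]), array([ 0.057, -0.015, -0.145]))
[0.594 0.169 0.24 ] (array([  4.5, -30.4, -14.9]), array([ 0.155, -0.016, -0.35 ]))
[0.579 0.232 0.24 ] (array([  3.5, -36.8, -15.3]), array([ 0.192, -0.016, -0.428]))
[0.579 0.232 0.215] (array([  2.4, -36.8, -13.1]), array([ 0.192, -0.016, -0.428]))
```

move_arm(
  series=[
    [[1.2,0,-2.5],[0,0,0],10],
    [[2.8,0,-5.5],[0,0,0],10],
    [[4.5,-0.1,-9],[-0.01,-0.014,0],10],
    [[5,-2,-11.5],[0,-0.014,-0.02],10],
    [[4.8,-5,-14],[0.02,-0.015,-0.06],10],
    [[4.5,-9,-15],[0.04,-0.015,-0.1],10],
    [[4.4,-13.3,-15.2],[0.057,-0.015,-0.145],10],
    [[4.4,-17,-15.2],[0.08,-0.015,-0.19],10],
    [[4.4,-20.5,-15.1],[0.1,-0.016,-0.23],10],
    [[4.5,-24,-15],[0.12,-0.016,-0.27],10],
    [[4.5,-27.5,-15],[0.14,-0.016,-0.31],10],
    [[4.5,-30.4,-14.9],[0.155,-0.016,-0.35],10],
    [[4,-33.5,-15.1],[0.175,-0.016,-0.39],10],
    [[3.5,-36.8,-15.3],[0.192,-0.016,-0.428],10],
    [[3.5,-36.8,-15.3],[0.192,-0.016,-0.428],10],
    [[3.5,-36.8,-15.3],[0.192,-0.016,-0.428],10],
    [[3.5,-36.8,-15.3],[0.192,-0.016,-0.428],10],
    [[3.5,-36.8,-15.3],[0.192,-0.016,-0.428],10],
  ],
  squeeze=60,
)

```text
clock: 12.7
position: [0.5862, 0.2342, 0.2239]
tool_rot: [3.141, -0.435, 0.521]
force: [0.7, -0.4, -6.1]
grip_width: 0.0189
finger_force: 60.4
```

Run:
```python
from stem import *
st();img=prof();save('w10',img)
s=bot.observe();g0=s['position']-.017*Rt(s['tool_rot'])[:,2];print(g0,sc(-36,0))
c=cam('wrist');im,d=bot.grab_frame('wrist');p=pts(c,d,np.ones(d.shape,bool))
q=p[(p[:,2]>.115)&(p[:,2]<.135)];dd=(q[:,:2]-SC)*1000;X=dd@[np.cos(SY),np.sin(SY)];Y=dd@[-np.sin(SY),np.cos(SY)]
print('stage z',np.median(q[:,2]),len(q),'X',np.percentile(X,[1,99]),'Y',np.percentile(Y,[1,99]))
c=cam('scene');im,d=bot.grab_frame('scene');save('s10',cv2.resize(im[180:390,330:580],(800,600),interpolation=cv2.INTER_CUBIC)[:600])
```

```text
{'clock': 12.7, 'qpos': [0.27, 0.527, -0.983, 1.942, 0.874, 0.59, -2.268], 'position': [0.586, 0.234, 0.224], 'tool_rot': [3.141, -0.435, 0.521], 'force': [0.709, -0.371, -6.117], 'grip_width': 0.019, 'finger_force': 60.41}
[[0.551, 0.215, 0.173], [0.551, 0.219, 0.174], [0.582, 0.237, 0.173], [0.588, 0.235, 0.173], [0.593, 0.238, 0.173], [0.586, 0.233, 0.213], [0.572, 0.225, 0.273], [0.578, 0.229, 0.273], [0.584, 0.232, 0.273], [0.603, 0.243, 0.307]]
[0.57999339 0.23066641 0.2394394 ] [0.57940281 0.23200594]
stage z 0.12513307076571106 42041 X [-64.54915562  41.89911975] Y [-121.03983124  162.8757179 ]
```

View pics/s10.png

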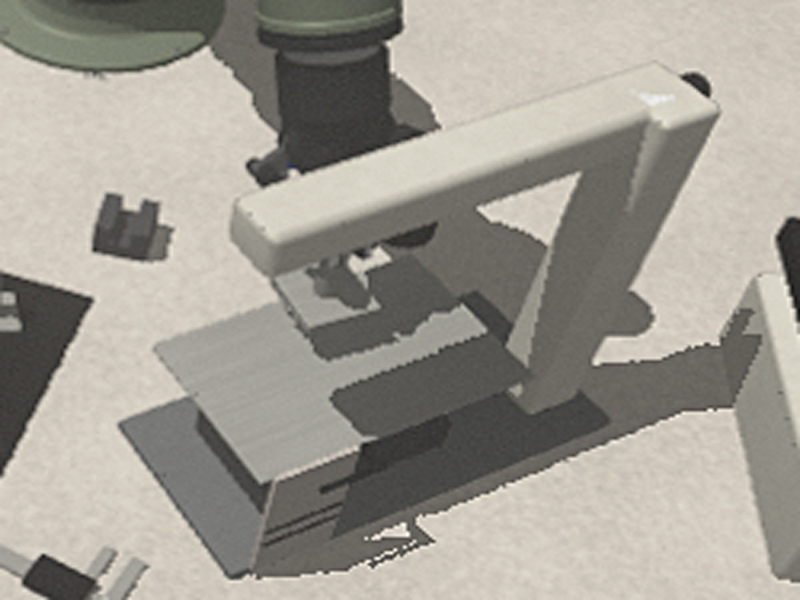

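The scene view shows the weight held level over the stage at (330,290), clear of the bridge. Lowering until the spring carries it.

move_arm(
  series=[
    [[-0.5,0,1.1],[0,0,0],10],
    [[-1,0,2.1],[0,0,0],10],
    [[-1.3,0,2.8],[0,0,0],10],
    [[-1.5,0,3.2],[0,0,0],10],
    [[-1.7,0,3.6],[0,0,0],10],
    [[-1.9,0,4.1],[0,0,0],10],
    [[-2.1,0,4.6],[0,0,0],10],
    [[-2.35,0,5.1],[0,0,0],10],
    [[-2.6,0,5.6],[0,0,0],10],
    [[-2.8,0,6.1],[0,0,0],10],
    [[-3,0,6.4],[0,0,0],10],
    [[-3,0,6.4],[0,0,0],10],
    [[-3,0,6.4],[0,0,0],10],
    [[-3,0,6.4],[0,0,0],10],
  ],
  squeeze=60,
)

```text
clock: 14.02
position: [0.5861, 0.2356, 0.154]
tool_rot: [3.141, -0.437, 0.523]
force: [0.8, -2.0, 0.4]
grip_width: 0.0187
finger_force: 60.6
```

Run:
```python
from stem import *
st();img=prof()
```

```text
{'clock': 14.017, 'qpos': [0.131, 0.588, -0.798, 2.005, 1.072, 0.449, -2.463], 'position': [0.586, 0.236, 0.154], 'tool_rot': [3.141, -0.437, 0.523], 'force': [0.801, -1.977, 0.391], 'grip_width': 0.019, 'finger_force': 60.589}
[[0.541, 0.214, 0.09], [0.546, 0.212, 0.091], [0.551, 0.218, 0.103], [0.581, 0.239, 0.103], [0.588, 0.237, 0.103], [0.593, 0.239, 0.103], [0.586, 0.234, 0.149], [0.572, 0.227, 0.203], [0.578, 0.231, 0.203], [0.584, 0.234, 0.203]]
```

move_arm(
  series=[
    [[0,0,0],[0,0,0],23],
    [[0,0,0],[0,0,0],25],
    [[0,0,0],[0,0,0],40],
    [[0,0,0],[0,0,0],60],
    [[0,0,0],[0,0,0],60],
    [[0,0,-1.5],[0,0,0],60],
    [[0,0,-4],[0,0,0],60],
    [[0,0,-8],[0,0,0],60],
    [[0,0,-12],[0,0,0],60],
    [[0,0,-12],[0,0,0],60],
    [[0,0,-12],[0,0,0],60],
    [[0,0,-12],[0,0,0],60],
  ],
  squeeze=60,
)

```text
clock: 15.07
position: [0.5422, 0.2095, 0.2623]
tool_rot: [3.141, -0.436, 0.522]
force: [-0.0, 0.6, -0.7]
grip_width: 0.0511
finger_force: 0.0
```

```bash
cat >> h.py <<'E'
def panz():
    c=cam('scene');im,d=bot.grab_frame('scene');p=pts(c,d,np.ones(d.shape,bool))
    dd=(p[:,:2]-SC)*1000;X=dd@[np.cos(SY),np.sin(SY)];Y=dd@[-np.sin(SY),np.cos(SY)]
    q=p[(X>10)&(X<65)&(Y>-110)&(Y<-40)&(p[:,2]>.03)&(p[:,2]<.15)];z=np.median(q[:,2]);print('pan z',z.round(4),'sunk',(.125-z).round(4),'std',q[:,2].std().round(4),len(q));return im,p,X,Y
E
python3 - <<'E'
from h import *
st();im,p,X,Y=panz()
m=(abs(X+36)<30)&(abs(Y)<40)&(p[:,2]>.17)&(p[:,2]<.25);q=p[m];print('big tip',len(q),np.median(q,0).round(3),q[:,2].max())
c=cam('wrist');img,d=bot.grab_frame('wrist');q=pts(c,d,np.ones(d.shape,bool));dd=(q[:,:2]-SC)*1000
x=dd@[np.cos(SY),np.sin(SY)];y=dd@[-np.sin(SY),np.cos(SY)]
m=(abs(x+36)<45)&(abs(y)<45)&(q[:,2]>.19)&(q[:,2]<.22);print('tip wrist',m.sum(),np.median(x[m]),np.median(y[m]),np.median(q[m,2]))
m=(abs(x+36)<45)&(abs(y)<55)&(q[:,2]>.094)&(q[:,2]<.11);print('foot top',m.sum(),np.percentile(x[m],[2,98]),np.percentile(y[m],[2,98]),np.median(q[m,2]))
E
```

```text
{'clock': 15.067, 'qpos': [0.411, 0.402, -1.086, 2.014, 0.713, 0.585, -2.146], 'position': [0.542, 0.209, 0.262], 'tool_rot': [3.141, -0.436, 0.522], 'force': [-0.023, 0.584, -0.678], 'grip_width': 0.051, 'finger_force': 0.0}
pan z 0.0911 sunk 0.0339 std 0.0018 515
big tip 119 [0.582 0.23  0.195] 0.2057961101155582
tip wrist 959 -40.33460567699884 -0.9082800184411858 0.20273364042674027
foot top 3992 [-68.89726811 -10.85838065] [-30.02494997  28.50802562] 0.10286154211466278
```

The big weight stands on the stage, sunk about 34 mm (roughly 570 g). Now the nearest small weight.

Run:
```python
from h import *
print(rel(*tgt([.514,.09,.25],12,20)));print(rel(*tgt([.510,-.032,.16],0,18)))
```

```text
(array([-8.3,  9.2, -0.8]), array([-0.12 , -0.086,  0.29 ]))
(array([-18. ,  19.7,   4.6]), array([-0.192, -0.118,  0.487]))
```

move_arm(
  series=[
    [[-2.5,3,-1],[-0.04,-0.03,0.1],100],
    [[-5.5,6,-1],[-0.08,-0.06,0.2],100],
    [[-8.3,9.2,-0.8],[-0.12,-0.086,0.29],100],
    [[-12,13,1.5],[-0.15,-0.1,0.36],100],
    [[-15,16,3],[-0.17,-0.11,0.43],100],
    [[-18,19.7,4.6],[-0.192,-0.118,0.487],100],
    [[-18,19.7,4.6],[-0.192,-0.118,0.487],100],
    [[-18,19.7,4.6],[-0.192,-0.118,0.487],100],
    [[-18,19.7,4.6],[-0.192,-0.118,0.487],100],
    [[-18,19.7,4.6],[-0.192,-0.118,0.487],100],
    [[-18,19.7,4.6],[-0.192,-0.118,0.487],100],
    [[-18,19.7,4.6],[-0.192,-0.118,0.487],100],
  ],
)

```text
clock: 16.17
position: [0.5161, -0.0313, 0.1452]
tool_rot: [-3.142, -0.317, 0.001]
force: [-0.4, 0.2, 0.5]
grip_width: 0.085
finger_force: 0.0
```

```bash
cat >> h.py <<'E'
def tips():
    c=cam('wrist');img,d=bot.grab_frame('wrist');q=pts(c,d,np.ones(d.shape,bool));r=[]
    for g in ((.514,-.031),(.487,-.216),(.465,-.304)):
        m=(np.hypot(q[:,0]-g[0],q[:,1]-g[1])<.03)&(abs(q[:,2]-.074)<.005)
        if m.sum()>20: t=(q[m].min(0)+q[m].max(0))/2;print('tip',m.sum(),t.round(4),np.median(q[m],0).round(4))
    return img
E
python3 - <<'E'
from h import *
st();save('w11',tips());panz()
E
```

```text
{'clock': 16.167, 'qpos': [0.511, 0.442, -0.719, 2.194, 0.882, 0.419, -2.466], 'position': [0.516, -0.031, 0.145], 'tool_rot': [-3.142, -0.317, 0.001], 'force': [-0.353, 0.223, 0.501], 'grip_width': 0.085, 'finger_force': 0.0}
tip 560 [ 0.5141 -0.0317  0.0725] [ 0.5143 -0.0316  0.074 ]
tip 634 [ 0.4872 -0.2168  0.0728] [ 0.4875 -0.2151  0.0739]
pan z 0.0911 sunk 0.0339 std 0.0018 510
```

Run:
```python
from h import *
print(rel(*tgt([.5143,-.032,.10],0,18)));print(rel(*tgt([.5143,-.032,.05],0,18)))
```

```text
(array([-1.6,  0. ,  5.9]), array([-0.   , -0.002,  0.001]))
(array([-3.1,  0. , 10.7]), array([-0.   , -0.002,  0.001]))
```

move_arm(
  series=[
    [[-0.8,0,3],[0,0,0],100],
    [[-1.6,0,5.9],[0,0,0],100],
    [[-2.4,0,8.5],[0,0,0],100],
    [[-3.1,0,10.7],[0,0,0],100],
    [[-3.1,0,10.7],[0,0,0],100],
    [[-3.1,0,10.7],[0,0,0],40],
    [[-3.1,0,10.7],[0,0,0],10],
    [[-3.1,0,10.7],[0,0,0],5],
    [[-3.1,0,10.7],[0,0,0],5],
    [[-3.1,0,10.7],[0,0,0],5],
    [[-3.1,0,10.7],[0,0,0],5],
    [[-3.1,0,10.7],[0,0,0],5],
  ],
  squeeze=50,
)

```text
clock: 17.27
position: [0.5328, -0.0363, 0.0539]
tool_rot: [-3.135, -0.279, 0.003]
force: [2.1, 2.2, 4.8]
grip_width: 0.0115
finger_force: 47.8
```

Run:
```python
from h import *
st();s=bot.observe();g0=s['position']-.017*Rt(s['tool_rot'])[:,2];print(g0)
for x,y,z,az,l in ((*g0[:2],.13,0,18),(*sc(-150,-110),.19,15,18),(*sc(-36,-70),.19,25,18)):
    print(np.round((x,y,z),3),rel(*tgt([x,y,z],az,l)))
```

```text
{'clock': 17.267, 'qpos': [0.13, 0.586, -0.227, 2.189, 0.935, 0.161, -2.519], 'position': [0.533, -0.036, 0.054], 'tool_rot': [-3.135, -0.279, 0.003], 'force': [2.105, 2.185, 4.827], 'grip_width': 0.011, 'finger_force': 47.841}
[ 0.52815524 -0.03643497  0.07020126]
[ 0.528 -0.036  0.13 ] (array([ 1.7, -0. , -5.7]), array([-0.007,  0.035,  0.003]))
[0.548 0.077 0.19 ] (array([  5.3, -11.5, -10.9]), array([ 0.07 ,  0.034, -0.248]))
[0.619 0.174 0.19 ] (array([ 12.1, -21.3,  -8.9]), array([ 0.121,  0.033, -0.414]))
```

Joint limits stopped this short: the grip caught only the edge of the stem. I'll let go, back off and turn the wrist half a turn, which gives the same grasp with more joint room.

move_arm(
  series=[
    [[0,0,0],[0,0,0],30],
    [[0,0,0],[0,0,0],70],
    [[0,0,0],[0,0,0],90],
    [[0,0,-2],[0,0,0],90],
    [[0,0,-6],[0,0,0],90],
    [[1,0,-10],[0,0,0],90],
    [[2,0,-13],[0,-0.05,0],90],
    [[2,0,-13],[0,-0.05,0],90],
  ],
)

```text
clock: 17.93
position: [0.517, -0.0374, 0.19]
tool_rot: [-3.136, -0.228, 0.003]
force: [1.4, -0.9, 0.6]
grip_width: 0.0767
finger_force: 0.0
```

Run:
```python
from h import *
st();tips();P,R=tgt([.516,-.036,.19],0,8);print(rel(P,R@Ro.from_rotvec([0,0,-1.9]).as_matrix()))
```

```text
{'clock': 17.933, 'qpos': [0.542, 0.384, -0.727, 2.079, 0.501, 0.593, -2.08], 'position': [0.517, -0.037, 0.19], 'tool_rot': [-3.136, -0.228, 0.003], 'force': [1.361, -0.867, 0.61], 'grip_width': 0.077, 'finger_force': 0.0}
tip 380 [ 0.5137 -0.0325  0.0731] [ 0.5137 -0.0322  0.0741]
tip 419 [ 0.4871 -0.2167  0.0726] [ 0.4875 -0.2156  0.074 ]
(array([-0.2, -0.2,  1.4]), array([ 0.083, -0.067, -1.897]))
```

move_arm(
  series=[
    [[0,0,0],[0,0,-0.125],90],
    [[0,0,0],[0,0,-0.25],90],
    [[0,0,0],[0,0,-0.375],90],
    [[0,0,0],[0,0,-0.5],90],
    [[0,0,0],[0,0,-0.625],90],
    [[0,0,0],[0,0,-0.75],90],
    [[0,0,0],[0,0,-0.875],90],
    [[0,0,0],[0,0,-1.0],90],
    [[0,0,0],[0,0,-1.125],90],
    [[0,0,0],[0,0,-1.25],90],
    [[0,0,0],[0,0,-1.375],90],
    [[0,0,0],[0,0,-1.5],90],
    [[0,0,0],[0,0,-1.625],90],
    [[0,0,0],[0,0,-1.75],90],
    [[0,0,0],[0,0,-1.9],90],
    [[0,0,0],[0,0,-1.9],90],
  ],
)

```text
clock: 19.32
position: [0.5153, -0.0374, 0.1826]
tool_rot: [2.926, 0.069, 1.903]
force: [1.2, -0.5, -0.0]
grip_width: 0.0764
finger_force: 0.0
```

```bash
cat >> h.py <<'E'
FL=np.diag([-1.,-1,1])
def tf(g,az,l):
    P,R=tgt(g,az,l);return P,R@FL
E
python3 - <<'E'
from h import *
st();print(rel(*tf([.5137,-.0322,.16],0,18)));print(rel(*tf([.5137,-.0322,.05],0,18)))
E
```

```text
{'clock': 19.317, 'qpos': [0.837, 0.555, -1.162, 2.077, 0.845, 0.763, -0.478], 'position': [0.515, -0.037, 0.183], 'tool_rot': [2.926, 0.069, 1.903], 'force': [1.238, -0.547, -0.039], 'grip_width': 0.076, 'finger_force': 0.0}
(array([ 0.6, -0.3,  3.9]), array([-0.048, -0.08 , -1.231]))
(array([ 1.4, -2.7, 14.6]), array([-0.048, -0.08 , -1.231]))
```

move_arm(
  series=[
    [[0,0,0.3],[0,0,-0.125],95],
    [[0,0,0.7],[0,0,-0.25],95],
    [[0,0,1],[-0.01,-0.02,-0.375],95],
    [[0,0,1.5],[-0.02,-0.03,-0.5],95],
    [[0,0,2],[-0.025,-0.04,-0.625],95],
    [[0.3,-0.1,2.5],[-0.03,-0.05,-0.75],95],
    [[0.4,-0.2,3],[-0.035,-0.06,-0.875],95],
    [[0.5,-0.2,3.5],[-0.04,-0.07,-1.0],95],
    [[0.6,-0.3,3.9],[-0.045,-0.075,-1.125],95],
    [[0.6,-0.3,3.9],[-0.048,-0.08,-1.231],95],
    [[0.6,-0.3,3.9],[-0.048,-0.08,-1.231],95],
    [[0.6,-0.3,3.9],[-0.048,-0.08,-1.231],95],
  ],
)

```text
clock: 20.32
position: [0.5196, -0.0324, 0.144]
tool_rot: [3.139, 0.314, 3.129]
force: [-0.4, -0.3, -0.5]
grip_width: 0.081
finger_force: 0.0
```

Run:
```python
from h import *
st();print(rel(*tf([.5137,-.0322,.10],0,20)));print(rel(*tf([.5137,-.0322,.05],0,20)))
```

```text
{'clock': 20.317, 'qpos': [0.868, 0.691, -1.263, 2.171, 1.214, 0.772, 0.408], 'position': [0.52, -0.032, 0.144], 'tool_rot': [3.139, 0.314, 3.129], 'force': [-0.365, -0.282, -0.519], 'grip_width': 0.081, 'finger_force': 0.0}
(array([ 1.9, -0. ,  5.7]), array([-0.001, -0.035, -0.012]))
(array([ 3.4, -0. , 10.5]), array([-0.001, -0.035, -0.012]))
```

move_arm(
  series=[
    [[0.9,0,2.8],[0,-0.02,-0.01],95],
    [[1.9,0,5.7],[0,-0.035,-0.01],95],
    [[2.6,0,8],[0,-0.035,-0.01],95],
    [[3.4,0,10.5],[0,-0.035,-0.01],95],
    [[3.4,0,10.5],[0,-0.035,-0.01],95],
    [[3.4,0,10.5],[0,-0.035,-0.01],95],
  ],
)

```text
clock: 20.82
position: [0.5195, -0.0317, 0.0338]
tool_rot: [-3.141, 0.347, -3.141]
force: [-0.4, 1.4, 0.3]
grip_width: 0.0813
finger_force: 0.0
```

Run:
```python
from h import *
st();s=bot.observe();g0=s['position']-.017*Rt(s['tool_rot'])[:,2];print(g0)
```

```text
{'clock': 20.817, 'qpos': [0.726, 0.88, -1.066, 2.251, 1.692, 0.738, 0.025], 'position': [0.519, -0.032, 0.034], 'tool_rot': [-3.141, 0.347, -3.141], 'force': [-0.442, 1.441, 0.337], 'grip_width': 0.081, 'finger_force': 0.0}
[ 0.51369251 -0.03166177  0.04977297]
```

move_arm(
  series=[
    [[0,0,0],[0,0,0],40],
    [[0,0,0],[0,0,0],10],
    [[0,0,0],[0,0,0],5],
    [[0,0,0],[0,0,0],5],
    [[0,0,0],[0,0,0],5],
    [[0,0,0],[0,0,0],5],
    [[0,0,0],[0,0,0],5],
  ],
  squeeze=50,
)

```text
clock: 21.4
position: [0.5203, -0.0326, 0.0347]
tool_rot: [-3.138, 0.35, -3.138]
force: [-5.1, -3.0, 11.3]
grip_width: 0.0149
finger_force: 48.5
```

Run:
```python
from h import *
st();s=bot.observe();g0=s['position']-.017*Rt(s['tool_rot'])[:,2];print(g0)
for x,y,z,az,l in ((*g0[:2],.13,0,20),(*sc(-150,-110),.19,15,20),(*sc(-36,-70),.18,28,20)):
    print(np.round((x,y,z),3),rel(*tf([x,y,z],az,l)))
```

```text
{'clock': 21.4, 'qpos': [0.727, 0.879, -1.067, 2.252, 1.695, 0.739, 0.026], 'position': [0.52, -0.033, 0.035], 'tool_rot': [-3.138, 0.35, -3.138], 'force': [-5.097, -3.05, 11.333], 'grip_width': 0.015, 'finger_force': 48.467}
[ 0.51442009 -0.03259392  0.05065808]
[ 0.514 -0.033  0.13 ] (array([-2.7, -0. , -7.5]), array([-0.002,  0.001,  0.003]))
[0.548 0.077 0.19 ] (array([ -8.,  11., -12.]), array([-0.092,  0.001, -0.243]))
[0.619 0.174 0.18 ] (array([-14.3,  20.9,  -8.6]), array([-0.169,  0.001, -0.456]))
```

move_arm(
  series=[
    [[-0.8,0,-2.2],[0,0,0],5],
    [[-1.8,0,-5],[0,0,0],5],
    [[-2.7,0,-7.5],[0,0,0],5],
    [[-4,2.5,-9.5],[-0.02,0,-0.05],5],
    [[-5.5,5,-11],[-0.04,0,-0.1],5],
    [[-7,8,-12],[-0.07,0,-0.18],5],
    [[-8,11,-12],[-0.092,0,-0.243],5],
    [[-10,14,-11],[-0.115,0,-0.31],5],
    [[-12,17.5,-10],[-0.14,0,-0.38],5],
    [[-13.5,19.5,-9],[-0.16,0,-0.43],5],
    [[-14.3,20.9,-8.6],[-0.169,0,-0.456],5],
    [[-14.3,20.9,-8.6],[-0.169,0,-0.456],5],
    [[-14.3,20.9,-8.6],[-0.169,0,-0.456],5],
    [[-14.3,20.9,-8.6],[-0.169,0,-0.456],5],
  ],
  squeeze=50,
)

```text
clock: 22.57
position: [0.6238, 0.1767, 0.1632]
tool_rot: [3.141, 0.348, -2.653]
force: [-0.6, -0.0, -2.5]
grip_width: 0.0144
finger_force: 49.3
```

```bash
cat >> h.py <<'E'
def wscale(zlo,zhi,x0,y0,r=45):
    c=cam('wrist');img,d=bot.grab_frame('wrist');q=pts(c,d,np.ones(d.shape,bool));dd=(q[:,:2]-SC)*1000
    x=dd@[np.cos(SY),np.sin(SY)];y=dd@[-np.sin(SY),np.cos(SY)]
    m=(abs(x-x0)<r)&(abs(y-y0)<r)&(q[:,2]>zlo)&(q[:,2]<zhi);print(m.sum(),'X',np.percentile(x[m],[2,50,98]).round(),'Y',np.percentile(y[m],[2,50,98]).round(),'z',np.percentile(q[m,2],[5,50,95]).round(4));return img
E
python3 - <<'E'
from h import *
st();s=bot.observe();g0=s['position']-.017*Rt(s['tool_rot'])[:,2];print(g0,sc(-36,-70))
wscale(.196,.215,-36,-70,25);wscale(.13,.15,-36,-70,40);panz()
E
```

```text
{'clock': 22.567, 'qpos': [0.476, 0.849, -1.264, 1.867, 1.167, 0.882, 0.792], 'position': [0.624, 0.177, 0.163], 'tool_rot': [3.141, 0.348, -2.653], 'force': [-0.603, -0.023, -2.511], 'grip_width': 0.014, 'finger_force': 49.348}
[0.61866871 0.1739761  0.1791338 ] [0.61925238 0.17445585]
5983 X [-61. -50. -33.] Y [-94. -69. -48.] z [0.1971 0.2025 0.212 ]
7761 X [-64. -48. -22.] Y [-95. -69. -48.] z [0.1368 0.1407 0.1425]
pan z 0.091 sunk 0.034 std 0.0019 508
```

move_arm(
  series=[
    [[0.5,0,1.4],[0,0,0],5],
    [[1,0,2.8],[0,0,0],5],
    [[1.25,0,3.4],[0,0,0],5],
    [[1.4,0,3.8],[0,0,0],5],
    [[1.55,0,4.2],[0,0,0],5],
    [[1.7,0,4.6],[0,0,0],5],
    [[1.85,0,5],[0,0,0],5],
    [[2,0,5.4],[0,0,0],5],
    [[2,0,5.4],[0,0,0],5],
    [[2,0,5.4],[0,0,0],5],
    [[2,0,5.4],[0,0,0],5],
  ],
  squeeze=50,
)

```text
clock: 23.63
position: [0.6241, 0.177, 0.106]
tool_rot: [3.141, 0.349, -2.653]
force: [0.0, -2.6, -0.0]
grip_width: 0.0147
finger_force: 49.7
```

Run:
```python
from h import *
st();panz()
```

```text
{'clock': 23.633, 'qpos': [0.432, 0.912, -1.182, 1.902, 1.293, 0.818, 0.697], 'position': [0.624, 0.177, 0.106], 'tool_rot': [3.141, 0.349, -2.653], 'force': [0.026, -2.598, -0.033], 'grip_width': 0.015, 'finger_force': 49.652}
pan z 0.0753 sunk 0.0497 std 0.0019 444
```

Supported. Now release and retract to see the settled reading.

move_arm(
  series=[
    [[0,0,0],[0,0,0],18],
    [[0,0,0],[0,0,0],22],
    [[0,0,0],[0,0,0],35],
    [[0,0,0],[0,0,0],55],
    [[0,0,0],[0,0,0],55],
    [[0,0,-2],[0,0,0],55],
    [[0,0,-5],[0,0,0],55],
    [[-1,0,-9],[0,0,0],55],
    [[-2,0,-13],[0,0,0],55],
    [[-2,0,-14],[0,0,0],55],
    [[-2,0,-14],[0,0,0],55],
    [[-2,0,-14],[0,0,0],55],
  ],
)

```text
clock: 24.68
position: [0.5985, 0.1632, 0.2446]
tool_rot: [-3.141, 0.35, -2.653]
force: [0.1, 0.3, -0.1]
grip_width: 0.0472
finger_force: 0.0
```

Run:
```python
from h import *
st();im,p,X,Y=panz();panz();wscale(.076,.09,-36,-70,45);wscale(.138,.155,-36,-70,25)
save('s20',cv2.resize(im[290:390,390:520],(780,600),interpolation=cv2.INTER_CUBIC))
```

```text
{'clock': 24.683, 'qpos': [0.589, 0.733, -1.396, 1.861, 0.998, 0.954, 0.901], 'position': [0.599, 0.163, 0.245], 'tool_rot': [-3.141, 0.35, -2.653], 'force': [0.09, 0.339, -0.092], 'grip_width': 0.047, 'finger_force': 0.0}
pan z 0.0758 sunk 0.0492 std 0.0019 448
pan z 0.0756 sunk 0.0494 std 0.0019 452
5817 X [-73. -44.   5.] Y [-112.  -63.  -26.] z [0.0761 0.083  0.0878]
506 X [-46. -40. -32.] Y [-78. -71. -64.] z [0.1397 0.1453 0.1465]
```

View pics/s20.png

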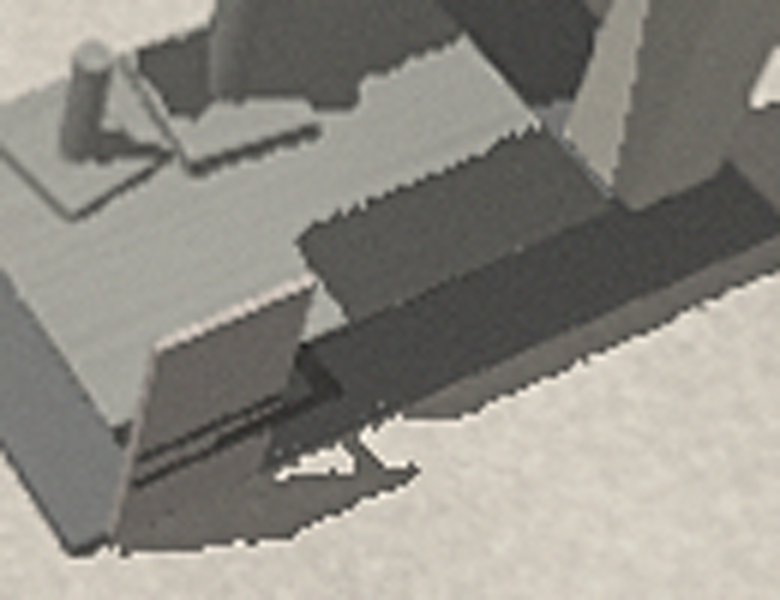

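The scene crop shows the pointer almost level with the upper mark around (290,390), so the reading is close. I'll measure the sink precisely against the empty-stage frames.

Run:
```python
from h import *
def reg(n,d,box,lo,hi):
    p=pts(cam(n),d,np.ones(d.shape,bool));dd=(p[:,:2]-SC)*1000;X=dd@[np.cos(SY),np.sin(SY)];Y=dd@[-np.sin(SY),np.cos(SY)]
    m=(X>box[0])&(X<box[1])&(Y>box[2])&(Y<box[3])&(p[:,2]>lo)&(p[:,2]<hi);z=p[m,2];return z.mean().round(5),np.median(z).round(5),m.sum()
B=(45,62,-60,0);B2=(10,62,-110,-40)
for n in ('scene','top'):
    d0=np.load(n+'0.npz')['dep'];
    print(n,'empty',reg(n,d0,B,.11,.14),reg(n,d0,B2,.11,.14))
    for i in range(3):
        im,d=bot.grab_frame(n);print(n,'now',reg(n,d,B,.06,.095),reg(n,d,B2,.06,.095))
    if n=='scene': np.savez('sc1',img=im,dep=d)
# expected pixel rows of marks / pointer on plate: sample the gray level along plate's vertical lines
K,dc,R,t=cam('scene');im0=np.load('scene0.npz')['img'].mean(2);im1=np.load('sc1.npz')['img'].mean(2)
zs=np.arange(.03,.147,.003)
for x in (87,91):
  for y in (-115,-100,-85,-70,-58):
    W=np.c_[np.tile(sc(x,y),(len(zs),1)),zs];uv=cv2.projectPoints(W,cv2.Rodrigues(R)[0],t,K,dc)[0][:,0].astype(np.float32)
    if x==91: 
      for a in (im0,im1): print(y,cv2.remap(a.astype(np.float32),uv[:,:1],uv[:,1:],1)[:,0].astype(int).tolist())
```

```text
scene empty (np.float64(0.12547), np.float64(0.1255), np.int64(159)) (np.float64(0.12524), np.float64(0.12525), np.int64(582))
scene now (np.float64(0.07598), np.float64(0.07619), np.int64(52)) (np.float64(0.07581), np.float64(0.0757), np.int64(442))
scene now (np.float64(0.07615), np.float64(0.07599), np.int64(54)) (np.float64(0.076), np.float64(0.07601), np.int64(450))
scene now (np.float64(0.07571), np.float64(0.07582), np.int64(52)) (np.float64(0.07587), np.float64(0.07581), np.int64(441))
top empty (np.float64(nan), np.float64(nan), np.int64(0)) (np.float64(0.12458), np.float64(0.1246), np.int64(206))
top now (np.float64(0.07366), np.float64(0.07288), np.int64(19)) (np.float64(0.07579), np.float64(0.076), np.int64(272))
top now (np.float64(0.07457), np.float64(0.07465), np.int64(22)) (np.float64(0.07572), np.float64(0.07537), np.int64(275))
top now (np.float64(0.07399), np.float64(0.07436), np.int64(24)) (np.float64(0.07528), np.float64(0.07487), np.int64(275))
-115 [97, 92, 94, 96, 98, 98, 99, 101, 85, 67, 53, 76, 89, 99, 96, 73, 58, 62, 84, 96, 100, 98, 97, 96, 96, 95, 95, 97,
[... 962 characters left out ...]
0, 93, 96, 98, 99, 78, 62, 52, 52, 69, 85, 95, 96, 98, 98, 96, 96, 95]
-70 [97, 96, 95, 96, 97, 99, 99, 100, 105, 85, 68, 54, 50, 62, 80, 75, 64, 61, 81, 89, 98, 98, 98, 98, 97, 95, 96, 96, 97, 99, 97, 96, 98, 98, 97, 97, 98, 98, 96]
-58 [94, 95, 96, 98, 99, 97, 97, 103, 103, 88, 72, 67, 81, 96, 101, 86, 70, 52, 74, 86, 94, 96, 96, 97, 98, 95, 82, 67, 53, 50, 66, 80, 95, 94, 93, 95, 94, 94, 94]
-58 [96, 93, 99, 100, 97, 99, 100, 102, 98, 90, 75, 59, 52, 56, 69, 73, 71, 57, 78, 88, 95, 97, 98, 99, 98, 99, 101, 101, 99, 97, 98, 101, 96, 99, 100, 98, 98, 99, 98]<stdin>:4: RuntimeWarning: Mean of empty slice.
  ret = ret.dtype.type(ret / rcount)
  return _methods._mean(a, axis=axis, dtype=dtype,
```

The sink is 49.3 mm against 50 mm for the upper mark (both cameras agree), so one small weight falls short. The second will bring it to about 64 mm, so I'll fetch that.

Run:
```python
from h import *
print(rel(*tf([.53,-.02,.24],8,20)));print(rel(*tf([.4873,-.2162,.16],-12,20)))
```

```text
(array([ 13.9, -13.2,  -3. ]), array([ 0.12 , -0.   ,  0.328]))
(array([ 29. , -28.7,   0.1]), array([ 0.239, -0.   ,  0.656]))
```

move_arm(
  series=[
    [[2.5,-2.3,-1],[0.02,0,0.06],95],
    [[5,-4.6,-2],[0.04,0,0.12],95],
    [[8,-7.5,-2.5],[0.07,0,0.19],95],
    [[11,-10.5,-3],[0.1,0,0.26],95],
    [[13.9,-13.2,-3],[0.12,0,0.328],95],
    [[17,-16.5,-2.5],[0.145,0,0.4],95],
    [[20,-19.5,-2],[0.165,0,0.46],95],
    [[23,-22.5,-1],[0.19,0,0.53],95],
    [[26,-25.5,-0.5],[0.215,0,0.59],95],
    [[29,-28.7,0.1],[0.239,0,0.656],95],
    [[29,-28.7,0.1],[0.239,0,0.656],95],
    [[29,-28.7,0.1],[0.239,0,0.656],95],
    [[29,-28.7,0.1],[0.239,0,0.656],95],
    [[29,-28.7,0.1],[0.239,0,0.656],95],
  ],
)

```text
clock: 26.35
position: [0.4936, -0.2165, 0.1446]
tool_rot: [3.141, 0.35, 2.934]
force: [0.3, 1.3, 0.4]
grip_width: 0.0812
finger_force: 0.0
```

Run:
```python
from h import *
st();tips();panz()
for z in (.1,.05): print(rel(*tf([.4873,-.2162,z],-12,20)))
```

```text
{'clock': 26.35, 'qpos': [1.204, 0.657, -1.173, 2.151, 1.18, 0.641, 0.627], 'position': [0.494, -0.216, 0.145], 'tool_rot': [3.141, 0.35, 2.934], 'force': [0.329, 1.26, 0.439], 'grip_width': 0.081, 'finger_force': 0.0}
tip 653 [ 0.4866 -0.2174  0.0724] [ 0.4852 -0.2171  0.074 ]
tip 683 [ 0.4654 -0.3038  0.0725] [ 0.4644 -0.3025  0.0739]
pan z 0.0758 sunk 0.0492 std 0.0018 449
(array([ 2.1, -0.1,  5.7]), array([0.001, 0.001, 0.002]))
(array([ 3.8, -0.1, 10.4]), array([0.001, 0.001, 0.002]))
```

move_arm(
  series=[
    [[1,-0.1,2.8],[0,0,0],95],
    [[2.1,-0.1,5.7],[0,0,0],95],
    [[3,-0.1,8.2],[0,0,0],95],
    [[3.8,-0.1,10.4],[0,0,0],95],
    [[3.8,-0.1,10.4],[0,0,0],95],
    [[3.8,-0.1,10.4],[0,0,0],95],
    [[3.8,-0.1,10.4],[0,0,0],40],
    [[3.8,-0.1,10.4],[0,0,0],10],
    [[3.8,-0.1,10.4],[0,0,0],5],
    [[3.8,-0.1,10.4],[0,0,0],5],
    [[3.8,-0.1,10.4],[0,0,0],5],
    [[3.8,-0.1,10.4],[0,0,0],5],
    [[3.8,-0.1,10.4],[0,0,0],5],
  ],
  squeeze=50,
)

```text
clock: 27.53
position: [0.4928, -0.219, 0.0337]
tool_rot: [-3.141, 0.35, 2.933]
force: [-2.8, 0.1, 10.2]
grip_width: 0.0148
finger_force: 48.9
```

Run:
```python
from h import *
st();s=bot.observe();g0=s['position']-.017*Rt(s['tool_rot'])[:,2];print(g0)
for x,y,z,az,l in ((*g0[:2],.14,-12,20),(.51,-.02,.2,2,20),(*sc(-150,40),.2,20,20),(*sc(-36,70),.18,28,20)):
    print(np.round((x,y,z),3),rel(*tf([x,y,z],az,l)))
```

```text
{'clock': 27.533, 'qpos': [1.057, 0.841, -0.969, 2.203, 1.644, 0.592, 0.24], 'position': [0.493, -0.219, 0.034], 'tool_rot': [-3.141, 0.35, 2.933], 'force': [-2.804, 0.073, 10.222], 'grip_width': 0.015, 'finger_force': 48.858}
[ 0.48710079 -0.21778107  0.04969373]
[ 0.487 -0.218  0.14 ] (array([-3.1, -0. , -8.5]), array([-0.   ,  0.001,  0.   ]))
[ 0.51 -0.02  0.2 ] (array([ -3.4,  20. , -14.8]), array([-0.084,  0.001, -0.229]))
[0.463 0.2   0.2  ] (array([  5.3,  40.7, -18. ]), array([-0.192,  0.   , -0.524]))
[0.54 0.29 0.18] (array([  0.7,  51.1, -14.2]), array([-0.239,  0.   , -0.656]))
```

move_arm(
  series=[
    [[-1,0,-2.8],[0,0,0],5],
    [[-2,0,-5.6],[0,0,0],5],
    [[-3.1,0,-8.5],[0,0,0],5],
    [[-3.2,3.5,-10],[-0.015,0,-0.04],5],
    [[-3.3,7,-11.5],[-0.03,0,-0.08],5],
    [[-3.3,10.5,-13],[-0.045,0,-0.12],5],
    [[-3.4,14,-14],[-0.06,0,-0.16],5],
    [[-3.4,17.5,-14.8],[-0.075,0,-0.2],5],
    [[-2.5,21,-15.3],[-0.09,0,-0.25],5],
    [[-1,24.5,-16],[-0.11,0,-0.3],5],
    [[0.7,28,-16.5],[-0.13,0,-0.35],5],
    [[2.2,31.5,-17],[-0.145,0,-0.4],5],
    [[3.5,35,-17.5],[-0.16,0,-0.44],5],
    [[4.7,38.5,-18],[-0.18,0,-0.49],5],
    [[5.3,40.7,-18],[-0.192,0,-0.524],5],
    [[5.3,40.7,-18],[-0.192,0,-0.524],5],
  ],
  squeeze=50,
)

```text
clock: 28.87
position: [0.4671, 0.2072, 0.1848]
tool_rot: [3.138, 0.35, -2.786]
force: [-0.9, -0.2, -1.8]
grip_width: 0.015
finger_force: 49.5
```

Run:
```python
from h import *
st()
for x,y in ((-90,60),(-36,70)): print(rel(*tf([*sc(x,y),.18],28,20)))
```

```text
{'clock': 28.867, 'qpos': [0.418, 0.569, -1.298, 2.187, 1.128, 0.755, 0.332], 'position': [0.467, 0.207, 0.185], 'tool_rot': [3.138, 0.35, -2.786], 'force': [-0.921, -0.197, -1.829], 'grip_width': 0.015, 'finger_force': 49.497}
(array([-4.2,  3. ,  3.8]), array([-0.042,  0.002, -0.125]))
(array([-8.9,  5.3,  5.5]), array([-0.042,  0.002, -0.125]))
```

move_arm(
  series=[
    [[-2,1.5,1.9],[-0.02,0,-0.06],5],
    [[-4.2,3,3.8],[-0.042,0,-0.125],5],
    [[-6,3.9,4.5],[-0.042,0,-0.125],5],
    [[-7.5,4.7,5],[-0.042,0,-0.125],5],
    [[-8.9,5.3,5.5],[-0.042,0,-0.125],5],
    [[-8.9,5.3,5.5],[-0.042,0,-0.125],5],
    [[-8.9,5.3,5.5],[-0.042,0,-0.125],5],
    [[-8.9,5.3,5.5],[-0.042,0,-0.125],5],
    [[-8.9,5.3,5.5],[-0.042,0,-0.125],5],
  ],
  squeeze=50,
)

```text
clock: 29.62
position: [0.5459, 0.2866, 0.1631]
tool_rot: [-3.139, 0.349, -2.66]
force: [-0.9, 0.9, -1.9]
grip_width: 0.0148
finger_force: 49.5
```

Run:
```python
from h import *
st();s=bot.observe();g0=s['position']-.017*Rt(s['tool_rot'])[:,2];print(g0,sc(-36,70))
wscale(.196,.215,-36,70,25);wscale(.13,.15,-36,70,40);panz()
```

```text
{'clock': 29.617, 'qpos': [0.225, 0.754, -1.202, 1.956, 1.191, 0.852, 0.477], 'position': [0.546, 0.287, 0.163], 'tool_rot': [-3.139, 0.349, -2.66], 'force': [-0.888, 0.938, -1.924], 'grip_width': 0.015, 'finger_force': 49.534}
[0.54075889 0.28393467 0.17907246] [0.53955325 0.28955602]
6092 X [-61. -50. -35.] Y [52. 72. 94.] z [0.1971 0.2032 0.213 ]
7638 X [-67. -48. -25.] Y [39. 64. 89.] z [0.1374 0.1415 0.1429]
pan z 0.0759 sunk 0.0491 std 0.0019 447
```

Shifting 14 mm farther along the stage so the gripper's knuckles stay clear of the big stem, then lowering.

move_arm(
  series=[
    [[0,0.7,0],[0,0,0],5],
    [[0,1.4,0],[0,0,0],5],
    [[0.5,1.4,1.4],[0,0,0],5],
    [[1,1.4,2.8],[0,0,0],5],
    [[1.5,1.4,4.2],[0,0,0],5],
    [[1.75,1.4,4.8],[0,0,0],5],
    [[1.9,1.4,5.2],[0,0,0],5],
    [[2.05,1.4,5.6],[0,0,0],5],
    [[2.2,1.4,6],[0,0,0],5],
    [[2.3,1.4,6.4],[0,0,0],5],
    [[2.4,1.4,6.6],[0,0,0],5],
    [[2.4,1.4,6.6],[0,0,0],5],
    [[2.4,1.4,6.6],[0,0,0],5],
    [[2.4,1.4,6.6],[0,0,0],5],
  ],
  squeeze=50,
)

```text
clock: 30.93
position: [0.54, 0.2997, 0.0933]
tool_rot: [-3.139, 0.35, -2.66]
force: [0.2, -0.0, -0.8]
grip_width: 0.0146
finger_force: 50.0
```

Run:
```python
from h import *
st();panz()
```

```text
{'clock': 30.933, 'qpos': [0.127, 0.843, -1.095, 1.997, 1.377, 0.797, 0.299], 'position': [0.54, 0.3, 0.093], 'tool_rot': [-3.139, 0.35, -2.66], 'force': [0.178, -0.037, -0.75], 'grip_width': 0.015, 'finger_force': 49.984}
pan z 0.0637 sunk 0.0613 std 0.002 403
```

move_arm(
  series=[
    [[0.07,0,0.2],[0,0,0],5],
    [[0.12,0,0.35],[0,0,0],5],
    [[0.12,0,0.35],[0,0,0],5],
    [[0.12,0,0.35],[0,0,0],18],
    [[0.12,0,0.35],[0,0,0],22],
    [[0.12,0,0.35],[0,0,0],35],
    [[0.12,0,0.35],[0,0,0],50],
    [[0.12,0,0.35],[0,0,0],50],
    [[0.1,0,-2],[0,0,0],50],
    [[0,0,-5],[0,0,0],50],
    [[-0.5,0,-9],[0,0,0],50],
    [[0,0,-13],[0,0,0],50],
    [[2,0,-17],[0,0,0],50],
    [[4,0,-19],[0,0,0],50],
    [[4,0,-19],[0,0,0],50],
    [[4,0,-19],[0,0,0],50],
  ],
)

```text
clock: 32.32
position: [0.449, 0.2514, 0.2586]
tool_rot: [-3.136, 0.351, -2.66]
force: [0.5, -0.1, -0.8]
grip_width: 0.0427
finger_force: 0.0
```

Run:
```python
from h import *
st();im,p,X,Y=panz();save('s30',cv2.resize(im[180:390,190:560],(800,454),interpolation=cv2.INTER_CUBIC))
for x,y,h in ((-40,-71,70),(-40,-1,112),(-38,76,70)): wscale(.061+h/1000-.006,.061+h/1000+.006,x,y,25)
```

```text
{'clock': 32.317, 'qpos': [0.468, 0.481, -1.45, 2.093, 0.892, 0.836, 0.59], 'position': [0.449, 0.251, 0.259], 'tool_rot': [-3.136, 0.351, -2.66], 'force': [0.522, -0.12, -0.755], 'grip_width': 0.043, 'finger_force': 0.0}
pan z 0.0627 sunk 0.0623 std 0.0019 399
297 X [-46. -41. -32.] Y [-77. -69. -63.] z [0.126  0.1318 0.1332]
345 X [-50. -46. -34.] Y [-10.  -2.   5.] z [0.1681 0.1739 0.175 ]
311 X [-44. -40. -30.] Y [71. 78. 85.] z [0.1261 0.1322 0.1333]
```

View pics/s30.png

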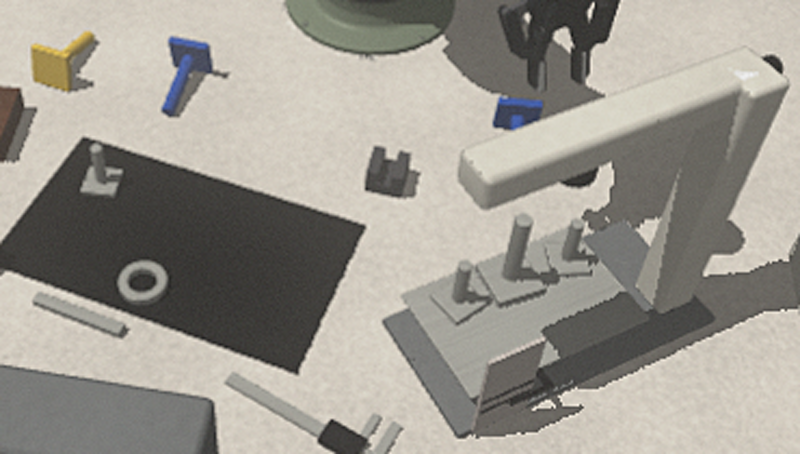

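The final view shows all three weights upright on the stage, at (463,290), (520,245) and (573,250). The spare small weight still stands on the mat at (100,170). The stage has sunk 62.3 mm, well between the marks, and the arm is clear.

```bash
python3 -c "
from h import *
panz();print(bot.job_done())"
```

```text
pan z 0.0629 sunk 0.0621 std 0.0019 399
the job is handed in; nothing more can be done
None
```

The job is handed in: the large weight and two small ones stand upright on the stage, which has sunk about 62 mm (the marks are at 50 and 69 mm), and the third small weight still stands on the mat; with one small weight the sink measured 49.3 mm, only 0.7 mm short of the upper mark.

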